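Load corn cobs from the vegetable bin into the covered table grill

TASK

Grill the corn: raise the lid of the table grill by its handle to about 75 degrees, no farther back because of the oil bottle behind it, let go so that its stiff hinge holds it there, and then lay every corn cob from the sloped vegetable bin on the ribbed plate, each lying front to back in a groove between the ribs, side by side, none on top of another. Then lower the lid gently until it is fully shut, without letting it slam, and last of all turn the dial clockwise a quarter turn from off, to its first mark. Leave the carrot and the potato in the bin, and do not knock over or push away the mug, jar, mill or bottle.

Things in the scene. Friction and masses are not known exactly. Their poses are not given: they have to be found in the camera images.
- grill: covered electric table grill, fixed: black base with a ribbed dark plate under a domed aluminium lid; black thermostat box on its right (-y) side; 364 mm wide with the box. Origin under the middle of its whole footprint at counter level; its front (-x of its frame) faces the robot; x points to the hinge at the back, y to its left, z up.
- plate_mid (a point): centre of the grill's plate, on the flat between ribs, 55 mm above the counter; axes as the grill's. Plate 180 (x) by 264 mm (y), rim 9 mm above it. Ribs 6 mm wide and high run along x at y = +-16, +-48, +-80, +-112 mm, so a cob settles in a groove at y = 0, +-32, +-64 or +-96 mm, its axis 21 mm above this point. Four cobs fit, fingers too, at y = +-32 and +-96 mm.
- lid_hinge (a point): the lid's hinge axis (parallel to the grill's y), at the back of the grill, 100 mm behind and 13 mm above plate_mid. The point turns with the lid. The lid is a hollow dome 200 mm deep from hinge to front wall, 284 mm wide, 51 mm high.
- lid_handle (a point): middle of the lid's handle: black round bar 16 mm thick, 140 mm long along y, a post at each end, 42 mm in front of the lid's front wall; 242 mm before the hinge axis and 22 mm above it when shut, so it moves on a 243 mm radius. It can be pinched from above, one finger before and one behind the bar, with the lid shut or raised.
- lid (a joint): lid angle in rad: 0 shut, grows as it is raised, stop at 1.75 (100 degrees); 75 degrees is 1.31. Stiff friction hinge (about 0.95 N m; 6 to 7 N at the handle lifts it): the lid stays at any angle where it is left. May start slightly ajar.
- dial_grip (a point): the thermostat dial's grip point, on its upright axis, 87 mm above the counter, 45 mm from the lid's side wall. Its finger bar is 38 mm long, 14 mm wide, from 7 mm above to 25 mm below this point; it lies along the grill's x when the dial reads 0 and turns with it. A white line on its top points to the front at 0; white ticks on the box mark 0 and 90 degrees.
- dial (a joint): dial angle in rad, seen from above clockwise positive: 0 = off, 1.57 (a quarter turn, first mark) = medium; stop at 4.2. Turns easily and stays.
- bin: pale wooden bin, fixed, 250 (x) by 276 mm (y): 2 rows of 3 compartments, centres at x = +-61, y = -90, 0, 90 mm. Origin under its middle, front towards -x. Compartments are 84 mm wide (y), 116 mm long; floors fall 10 degrees to the front and are a shallow V (12 degrees) so round things settle in the middle line. Walls along x 64 mm high; cross walls 46 (front), 60, 66 mm (back); 6 mm thick.
- carrot: carrot, tapering, 28 mm thick and 105 mm long, in one compartment of the bin; stays there. Origin at its centre.
- potato: potato, 52 mm thick and 84 mm long, in one compartment of the bin; stays there. Origin at its centre.
- oil_bottle: oil bottle, 60 mm thick, 230 mm high, standing about 7 cm behind the grill. Origin at the middle of its foot.
- pepper_mill: wooden pepper mill, 56 mm thick, 182 mm high, standing behind the bin. Origin at the middle of its foot.
- spice_jar: spice jar, 48 mm thick, 100 mm high, standing at the back. Origin at the middle of its foot.
- mug: white mug, 80 mm wide, 90 mm high, standing behind the bin. Origin at the middle of its foot.
- cob1: half cob of sweetcorn, a round stubby rod 40 mm in diameter and 100 mm long, about 0.11 kg. Origin at its centre, on its long axis; x runs along the axis (either way round). Starts lying along x of the bin in a compartment of its own, its axis about 50 mm above the counter, front end 10 degrees lower. May be absent.
- cob2: half cob of sweetcorn, a round stubby rod 40 mm in diameter and 100 mm long, about 0.11 kg. Origin at its centre, on its long axis; x runs along the axis (either way round). Starts lying along x of the bin in a compartment of its own, its axis about 50 mm above the counter, front end 10 degrees lower. May be absent.
- cob3: half cob of sweetcorn, a round stubby rod 40 mm in diameter and 100 mm long, about 0.11 kg. Origin at its centre, on its long axis; x runs along the axis (either way round). Starts lying along x of the bin in a compartment of its own, its axis about 50 mm above the counter, front end 10 degrees lower. May be absent.
- cob4: half cob of sweetcorn, a round stubby rod 40 mm in diameter and 100 mm long, about 0.11 kg. Origin at its centre, on its long axis; x runs along the axis (either way round). Starts lying along x of the bin in a compartment of its own, its axis about 50 mm above the counter, front end 10 degrees lower. May be absent.
Not all that is in view belongs to the job. Leave any green look-alike of the cob2 alone.

How it is judged:
On the way, in this order (a step that is already met when the one before it is completed fails the run):
1. the lid stands at about 75 degrees (67 to 83), let go (value of joint lid between 1.17 and 1.45 rad and contact force between the fingers and grill below 0.2 N), for 0.4 s.
2. every cob lies in a groove of the grill plate, let go, under the raised lid (x of cob1 in the frame of plate_mid between -0.05 and 0.05 m and y of cob1 in the frame of plate_mid between -0.122 and 0.122 m and z of cob1 in the frame of plate_mid between 0.012 and 0.03 m and angle between the x axis of each of cob1, cob2, cob3, cob4 and the x axis of plate_mid, either way round below 0.35 rad and linear speed of each of cob1, cob2, cob3, cob4 below 0.03 m/s and x of cob2 in the frame of plate_mid between -0.05 and 0.05 m and y of cob2 in the frame of plate_mid between -0.122 and 0.122 m and z of cob2 in the frame of plate_mid between 0.012 and 0.03 m and x of cob3 in the frame of plate_mid between -0.05 and 0.05 m and y of cob3 in the frame of plate_mid between -0.122 and 0.122 m and z of cob3 in the frame of plate_mid between 0.012 and 0.03 m and x of cob4 in the frame of plate_mid between -0.05 and 0.05 m and y of cob4 in the frame of plate_mid between -0.122 and 0.122 m and z of cob4 in the frame of plate_mid between 0.012 and 0.03 m and contact force between the fingers and cob1 below 0.2 N and contact force between the fingers and cob2 below 0.2 N and contact force between the fingers and cob3 below 0.2 N and contact force between the fingers and cob4 below 0.2 N and value of joint lid above 1 rad), for 0.3 s.
3. the lid is fully shut over the cobs (value of joint lid below 0.04 rad), for 0.3 s.
4. the dial is turned a quarter turn clockwise from off (75 to 105 degrees) (value of joint dial between 1.31 and 1.83 rad), for 0.3 s.
At the end, for the whole second after the job is handed in: every cob at rest on the plate (centre within 50 mm front to back and 122 mm sideways of its centre, axis 12 to 30 mm up, within 20 degrees of the ribs), lid shut (under 2.3 degrees), dial at 75 to 105 degrees, carrot and potato still in the bin (all of step 4 and x of cob1 in the frame of plate_mid between -0.05 and 0.05 m and y of cob1 in the frame of plate_mid between -0.122 and 0.122 m and z of cob1 in the frame of plate_mid between 0.012 and 0.03 m and angle between the x axis of each of cob1, cob2, cob3, cob4 and the x axis of plate_mid, either way round below 0.35 rad and linear speed of each of cob1, cob2, cob3, cob4 below 0.03 m/s and x of cob2 in the frame of plate_mid between -0.05 and 0.05 m and y of cob2 in the frame of plate_mid between -0.122 and 0.122 m and z of cob2 in the frame of plate_mid between 0.012 and 0.03 m and x of cob3 in the frame of plate_mid between -0.05 and 0.05 m and y of cob3 in the frame of plate_mid between -0.122 and 0.122 m and z of cob3 in the frame of plate_mid between 0.012 and 0.03 m and x of cob4 in the frame of plate_mid between -0.05 and 0.05 m and y of cob4 in the frame of plate_mid between -0.122 and 0.122 m and z of cob4 in the frame of plate_mid between 0.012 and 0.03 m and value of joint lid below 0.04 rad and x of carrot in the frame of bin between -0.125 and 0.125 m and y of carrot in the frame of bin between -0.138 and 0.138 m and height (world z) of each of carrot, potato below 0.1 m and x of potato in the frame of bin between -0.125 and 0.125 m and y of potato in the frame of bin between -0.138 and 0.138 m); the robot touches nothing.
It fails at once if the lid is slammed (it falls shut faster than 2.5 rad/s) (velocity of joint lid below -2.5 rad/s).
It fails at once if the mug, jar, mill or bottle is knocked over or pushed more than 6 cm (angle between any of oil_bottle, pepper_mill, mug, spice_jar's own z axis and vertical above 0.6 rad or distance of any of oil_bottle, pepper_mill, mug, spice_jar from where it was at the start of the episode above 0.06 m).
Of cob1, cob2, cob3, cob4 only 3 to 4 are there at a start; the rules pass over those that are not, and their reading is None.
At some moment in a run one of cob1, cob2, cob3, cob4 may be knocked a few centimetres aside while the robot is not near it.
Once in a run the grip may slacken for a moment while it holds something.
It also fails if it takes over 208 s, if anything falls off the work surface, if the arm or the gripper's body presses on something with over 40 N, if the wrist force passes 120 N, or if a joint passes its speed limit or range.

ROBOT

A 6-joint arm with a two-finger parallel gripper is mounted at the origin on the work surface. World frame = base frame: x ahead of the robot, y to its left, z up, the work surface at z = 0. Lengths are in m, angles in rad, forces in N, time in s.
With the tool pointing down it reaches from about 0.35 to 0.975 m from the base axis. Payload 4.9 kg.
Tool frame: the origin (TCP) lies midway between the tips of the shut fingers; the grasp point (between the pads) lies 19 mm behind it; z points along the fingers, y is the direction in which the jaws open and shut (so a half turn about z gives the same grasp; the last joint's range is limited). The gripper opens to 85 mm and grips with 20 to 120 N. Pads are 22 mm wide; open, the fingers measure 114 mm over their backs; the gripper's body (76 mm by 85 mm) begins 54 mm behind the grasp point. The pads swing forward as they close: fully open they stand 13 mm farther back than shut.
Start: joints at [-1.367, 0.053, 1.613, -0, 1.476, -0.119], TCP at [0.198, -0.593, 0.203] pointing down, gripper open.
Joint ranges: [-3.01, 3.01], [-1.01, 2.22], [0.06, 2.58], [-1.02, 4.17], [0.09, 2.62], [-3.14, 3.14]. Speed limits (rad/s): [2.57, 2.57, 3.14, 3.14, 3.14, 3.14].

INTERFACE

Orientations are given as a rotation vector (axis times angle).
In Python, from station import ctrl gives the robot as it stands.
- The arm moves only by the tool apply_moves, never from a script. Its argument "rows" is a list of rows, each a list of 6 numbers: the shift along the tool's x, y, z in cm, then the turn, a rotation vector about the tool's x, y, z in units of 5 degrees (1.0 is 5 degrees). In form: [[x, y, z, rx, ry, rz], ...]. A call has 1 to 20 rows; each row is the pose to reach, as a shift and turn from the pose measured when the call began, along the tool's axes at that moment; what a row does not reach only later rows make up. A row lasts 1/10 s, in which the tool goes at most 50 mm and 8.59 degrees, less where a joint would pass 70% of its speed; a pose out of reach is approached as far as the arm can. A call with a gripper value outside its range is refused whole. "grip" is the closure, from 0 (fully open) to 1 (shut), set as the call begins (left out, the last holds). The fingers move at their own pace and stop on an object; "squeeze" is the grip in N (left out, the last holds). Time passes only in rows, so rows that repeat a pose let the fingers close. It gives the time, the measured TCP pose, the force and the opening at its end, in the units of the state.
- ctrl.get_obs(): the state, without advancing time (a new reading comes with each control period).
- ctrl.get_image(name): name is "scene" or "top" or "wrist"; returns a dict with "color" (400x640x3 uint8, blue, green, red), "mtx" (3x3 intrinsics, pixels), "rvec" (rotation vector, rad) and "tvec" (3), from world to camera coordinates, as OpenCV has them. Camera axes: x right, y down, z forward; pixel columns grow to the right and rows downward; lengths in m; the calibration is good to about 2 mm. A picture is of the moment at which its call begins. There is no depth.
- ctrl.finish_job(): hands the job in, once; it reports no verdict.
The state is a dict: "t": time; "q": joint angles; "dq": joint speeds; "effort": joint torques, N m; "tool_pos": TCP position; "tool_rot": TCP orientation; "contact_force": force on the tool from outside, world axes, zero at the start; "wrist_torque": the same for the moment, N m; "opening": finger opening in m.
Only numpy, scipy, OpenCV 4.12 (cv2) and the standard library are available. Lean on these libraries where they do the work, as an engineer would, in place of code of your own. Each camera call takes 0.05 s, during which the arm holds its last target.

## Working session

There is one attempt and no reset: what is moved stays moved. The work goes in short steps, Python scripts to look and compute and a tool call to move; the robot and the scene stay as the last step left them, time stands still between calls to the robot, and variables do not carry over. Pictures are saved under pics/ and viewed, and the job is handed in when it is done.

Besides the shell and the picture viewer there is one more tool, called after "Emit:" as name(argument=value, ...) on one line, values as JSON. apply_moves: Moves the arm, as the interface text tells. Its arguments: {"type":"object","properties":{"rows":{"type":"array","items":{"type":"array","items":{"type":"number"}}},"grip":{"type":"number"},"squeeze":{"type":"number"}},"required":["rows"]}

```bash
ls; mkdir -p pics; python3 - <<'E'
from station import ctrl
import cv2
o=ctrl.get_obs()
print({k:(o[k] if isinstance(o[k],float) else [round(float(x),4) for x in o[k]]) if k!='opening' else o[k] for k in o})
for n in ['scene','top','wrist']:
    i=ctrl.get_image(n); cv2.imwrite(f'pics/{n}0.png',i['color']); print(n,i['mtx'].tolist(),i['rvec'],i['tvec'])
E
```

```text
pics
{'t': 0.0, 'q': [-1.367, 0.0534, 1.6143, -0.0, 1.476, -0.119], 'dq': [-0.0, -0.0009, 0.0004, -0.0003, -0.0006, -0.0005], 'effort': [-0.0007, -39.3683, -37.0181, -0.0002, 0.0072, 0.0], 'tool_pos': [0.1981, -0.5921, 0.2013], 'tool_rot': [-3.0988, -0.5045, 0.0002], 'contact_force': [0.3268, 0.0858, 1.1033], 'wrist_torque': [-0.0266, 0.0065, -0.045], 'opening': 0.08545453711882726}
scene [[383.23837162915527, 0.0, 319.8055441591316], [0.0, 383.23837162915527, 202.85482384065023], [0.0, 0.0, 1.0]] [ 2.05256821  0.73726182 -0.39595316] [-0.43041156 -0.16362755  1.39883975]
top [[482.63352410087487, 0.0, 325.5188475586682], [0.0, 482.63352410087487, 205.5751639388532], [0.0, 0.0, 1.0]] [ 2.14783517 -2.1484457   0.16100413] [-0.02089595  0.60997121  1.39882027]
wrist [[291.0603372669703, 0.0, 319.72465205418604], [0.0, 291.0603372669703, 197.67448088308214], [0.0, 0.0, 1.0]] [-2.33416125  1.67871488  0.27008575] [-0.62463224 -0.04029088  0.38032866]
```

View pics/scene0.png

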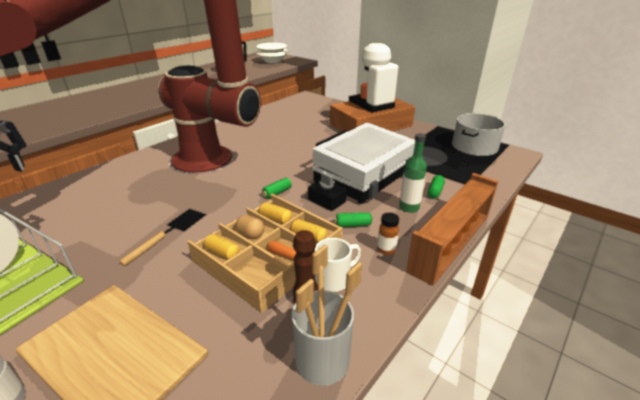

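View pics/top0.png

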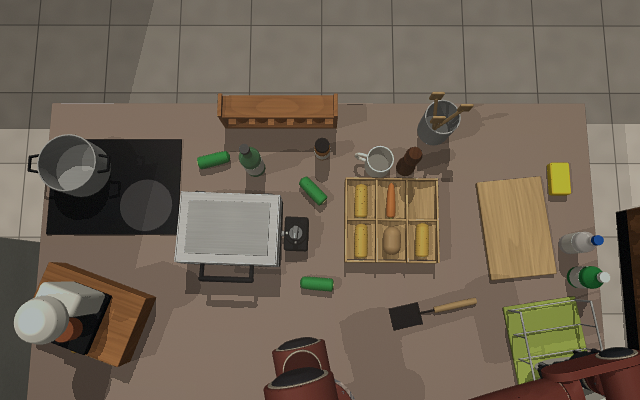

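View pics/wrist0.png

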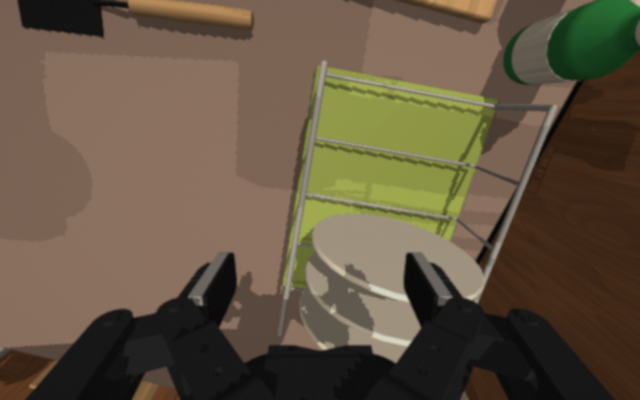

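Candidates for a cob (top image):
- Yellow rods: (361,200), (362,240), (422,240), all in bin compartments. These are the cobs.
- Green look-alikes: (213,160), (313,190), (317,284), to be left alone.
- Carrot at (391,200), potato at (391,240).

Next I'll check close crops.

```bash
cat > h.py <<'E'
import numpy as np, cv2
from scipy.spatial.transform import Rotation as R
from station import ctrl
def grab(n,path=None):
    i=ctrl.get_image(n)
    if path: cv2.imwrite(path,i['color'])
    return i
def ray(i,uv):
    Rm=cv2.Rodrigues(np.array(i['rvec'],float))[0]; t=np.array(i['tvec'],float).ravel()
    d=Rm.T@np.linalg.inv(i['mtx'])@np.array([uv[0],uv[1],1.]); c=-Rm.T@t
    return c,d
def onz(i,uv,z):
    c,d=ray(i,uv); return c+d*(z-c[2])/d[2]
def proj(i,P):
    return cv2.projectPoints(np.array(P,float).reshape(-1,1,3),np.array(i['rvec'],float),np.array(i['tvec'],float),i['mtx'],None)[0].reshape(-1,2)
def crop(img,x0,y0,x1,y1,s,path):
    cv2.imwrite(path,cv2.resize(img[y0:y1,x0:x1],None,fx=s,fy=s,interpolation=cv2.INTER_CUBIC))
def st():
    o=ctrl.get_obs(); Rm=R.from_rotvec(o['tool_rot']).as_matrix()
    print('t',round(float(o['t']),2),'pos',np.round(o['tool_pos'],4),'F',np.round(o['contact_force'],1),'open',round(float(o['opening']),4),'q',np.round(o['q'],2)); return o,Rm
def plan(target,Rt=None):
    """row numbers for target pos + rot matrix"""
    o,Rm=st(); d=Rm.T@(np.array(target)-o['tool_pos'])*100
    rv=R.from_matrix(Rm.T@Rt).as_rotvec()/np.radians(5) if Rt is not None else np.zeros(3)
    print('row',np.round(d,2),np.round(rv,2))
E
python3 - <<'E'
from h import *
i=cv2.imread('pics/top0.png')
crop(i,165,140,325,300,4,'pics/g.png'); crop(i,335,130,455,275,4,'pics/b.png')
s=cv2.imread('pics/scene0.png'); crop(s,290,100,430,220,5,'pics/sg.png')
E
```

```text
(no output)
```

View pics/g.png

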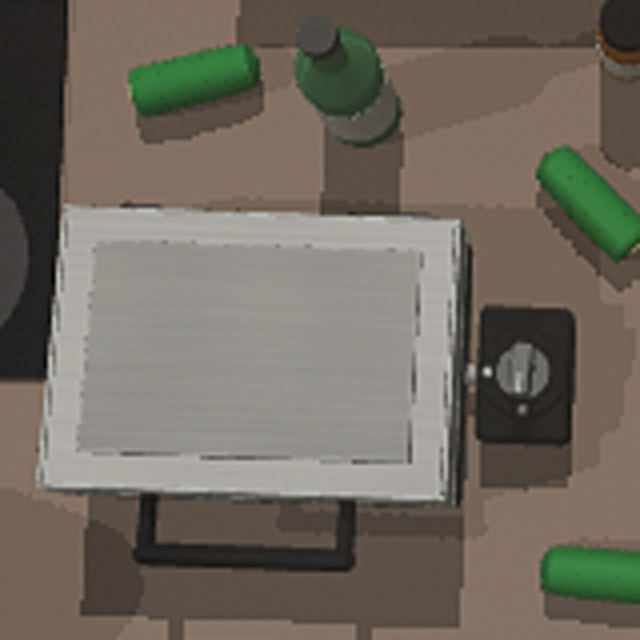

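View pics/b.png

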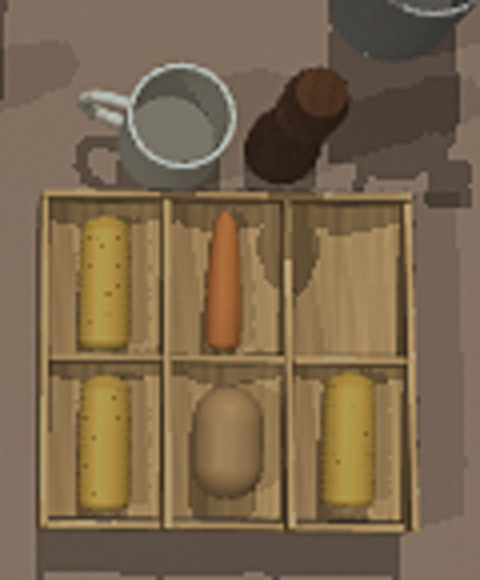

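View pics/sg.png

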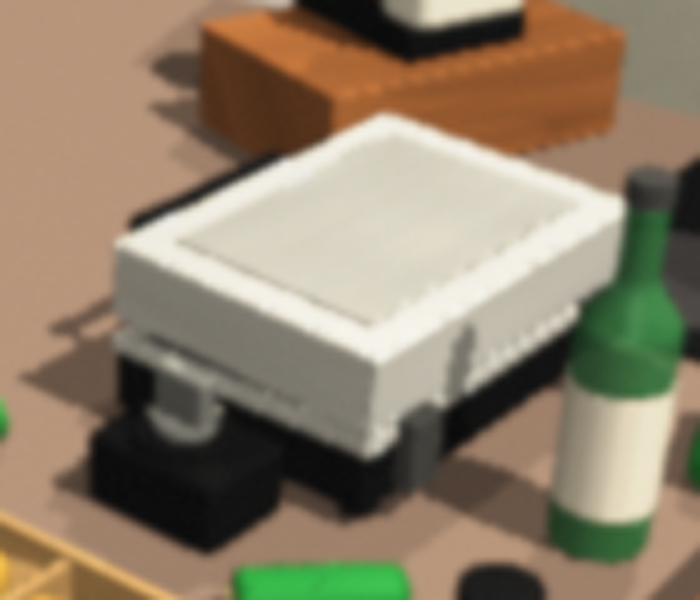

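```bash
cat > fit.py <<'E'
from h import *
from scipy.optimize import least_squares
top=ctrl.get_image('top'); sc=ctrl.get_image('scene')
T=[((-200,142),(175,261.75)),((-200,-142),(276.25,265)),((0,142),(181.5,191.5)),((0,-142),(280.5,195))]
S=[((-200,-142),(314,148.6)),((0,-142),(365.6,171)),((0,142),(415,141)),((-200,142),(367,123.6))]
HT=[((-242,65),(201.25,278.25)),((-242,-65),(251.25,280))]
def f(p,res=True):
    x,y,yaw,a,h,xo=p
    Rz=R.from_euler('z',yaw).as_matrix(); Ry=R.from_euler('y',a).as_matrix() # +y rot: -x goes up
    hinge=np.array([.1,0,.013+.055])
    def W(P): return (Rz@(hinge[:,None]+Ry@np.array(P).T)).T+[x,y,0]
    e=[]
    tp=lambda q:(q[0][0]/1000+xo,q[0][1]/1000,h)
    e.append(proj(top,W([tp(q) for q in T]))-[q[1] for q in T])
    e.append(proj(sc,W([tp(q) for q in S]))-[q[1] for q in S])
    e.append(proj(top,W([(q[0][0]/1000,q[0][1]/1000,.022+.0) for q in HT]))-[q[1] for q in HT])
    d=Rz@np.array([0,-.187,.094])
    r=np.vstack(e); return r.ravel() if res else (r,W)
s=least_squares(f,[.6,.2,0,0.02,.051,0],loss='soft_l1')
print(np.round(s.x,4)); r,W=f(s.x,False); print(np.round(r,1))
print('handle',W([(-.242,0,.022)]),'dial',onz(top,(295.5,232),.094),'hingew',W([(0,0,0)]))
print('bottle foot',onz(top,(165+362/4,140+130/4),.02))
for n,uv in dict(c1=(361,200.5),c2=(361,240.5),c3=(422,240)).items(): print(n,onz(top,uv,.06))
k=[(335+a/4,130+b/4) for a,b in [(44,196),(408,198),(42,526),(410,528)]]
for q,z in zip(k,[.066,.066,.05,.05]): print('bin',onz(top,q,z))
for n,(x0,y0,x1,y1) in dict(c1=(350,183,373,222),c2=(350,222,374,262),c3=(410,222,436,262)).items():
    c=top['color'][y0:y1,x0:x1].astype(int); m=(c[...,2]-c[...,0]>105)&(c[...,1]>110)
    v,u=np.nonzero(m); print(n,m.sum(),u.mean()+x0,v.mean()+y0,u.min()+x0,u.max()+x0,v.min()+y0,v.max()+y0, onz(top,(u.mean()+x0,v.mean()+y0),.062), np.degrees(np.polyfit(v,u,1)[0]))
E
python3 fit.py
```

```text
[ 5.339e-01  2.535e-01 -3.450e-02  4.090e-02  4.820e-02  4.000e-04]
[[-0.8 -0.2]
 [ 0.4  0.1]
 [-0.8 -0.4]
 [-0.2 -0.5]
 [-2.1  0.5]
 [-0.8  1.4]
 [ 1.2 -0.3]
 [-0.8 -0.6]
 [ 1.8  0.1]
 [-1.9 -0.1]]
handle [[0.39303651 0.25835064 0.09987395]] dial [0.5262604  0.06513845 0.094     ] hingew [[0.63379192 0.25005121 0.068     ]]
bottle foot [0.71614383 0.19372412 0.02      ]
c1 [ 0.62288636 -0.12614389  0.06      ]
c2 [ 0.50435575 -0.12481102  0.06      ]
c3 [ 0.50577012 -0.30359916  0.06      ]
bin [ 0.68656269 -0.08183885  0.066     ]
bin [ 0.68512918 -0.35229859  0.066     ]
bin [ 0.44357714 -0.07947768  0.05      ]
bin [ 0.44199216 -0.34921895  0.05      ]
c1 86 360.6860465116279 199.36046511627907 357 363 185 215 [ 0.62598647 -0.12509469  0.062     ] 1.8665661256220298
c2 95 360.5473684210526 240.10526315789474 357 364 224 255 [ 0.50536429 -0.12334405  0.062     ] 1.562681231217324
c3 116 422.5086206896552 238.88793103448276 418 425 224 254 [ 0.50887681 -0.30477591  0.062     ] 0.8802837719399518
```

```bash
python3 - <<'E'
from h import *
o,Rm=st(); print(np.round(Rm,3))
g=-.0345
for s in (1,-1):
    y=s*np.array([np.cos(g),np.sin(g),0]); z=np.array([0,0,-1.]); Rt=np.column_stack([np.cross(y,z),y,z])
    plan((.45,-.2,.3),Rt); plan((.39304,.25835,.25),Rt)
E
```

```text
t 0.25 pos [ 0.1982 -0.5924  0.2019] F [-0.2 -0.2 -0.2] open 0.0855 q [-1.37  0.05  1.61  0.    1.48 -0.12]
[[ 0.948  0.317 -0.   ]
 [ 0.317 -0.948  0.001]
 [ 0.    -0.001 -1.   ]]
t 0.25 pos [ 0.1982 -0.5924  0.2019] F [-0.2 -0.2 -0.2] open 0.0855 q [-1.37  0.05  1.61  0.    1.48 -0.12]
row [ 36.33 -29.24  -9.78] [-1.000e-02 -1.000e-02 -1.391e+01]
t 0.25 pos [ 0.1982 -0.5924  0.2019] F [-0.2 -0.2 -0.2] open 0.0855 q [-1.37  0.05  1.61  0.    1.48 -0.12]
row [ 45.46 -74.51  -4.73] [-1.000e-02 -1.000e-02 -1.391e+01]
t 0.25 pos [ 0.1982 -0.5924  0.2019] F [-0.2 -0.2 -0.2] open 0.0855 q [-1.37  0.05  1.61  0.    1.48 -0.12]
row [ 36.33 -29.24  -9.78] [-1.000e-02  1.000e-02  2.209e+01]
t 0.25 pos [ 0.1982 -0.5924  0.2019] F [-0.2 -0.2 -0.2] open 0.0855 q [-1.37  0.05  1.61  0.    1.48 -0.12]
row [ 45.46 -74.51  -4.73] [-1.000e-02  1.000e-02  2.209e+01]
```

Emit:
apply_moves(rows=[[36,-29,-10,0,0,-6],[36,-29,-10,0,0,-6],[36,-29,-10,0,0,-7],[36,-29,-10,0,0,-10],[36,-29,-10,0,0,-12],[36,-29,-10,0,0,-13.9],[36,-29,-10,0,0,-13.9],[36,-29,-10,0,0,-13.9],[45.5,-74.5,-9.8,0,0,-13.9],[45.5,-74.5,-9.8,0,0,-13.9],[45.5,-74.5,-9.8,0,0,-13.9],[45.5,-74.5,-9.8,0,0,-13.9],[45.5,-74.5,-9.8,0,0,-13.9],[45.5,-74.5,-9.8,0,0,-13.9],[45.5,-74.5,-9.8,0,0,-13.9],[45.5,-74.5,-9.8,0,0,-13.9],[45.5,-74.5,-9.8,0,0,-13.9],[45.5,-74.5,-9.8,0,0,-13.9],[45.5,-74.5,-9.8,0,0,-13.9],[45.5,-74.5,-9.8,0,0,-13.9]], grip=0.5, squeeze=25)

```text
t: 2.25
tool_pos: [0.3926, 0.2607, 0.3004]
tool_rot: [-2.254, -2.187, 0.0]
contact_force: [0.1, -0.3, -0.1]
opening: 0.0428
```

```bash
python3 - <<'E'
from h import *
o,Rm=st(); print(np.round(Rm,3))
i=grab('wrist','pics/w1.png')
E
```

```text
t 2.25 pos [0.3926 0.2607 0.3004] F [ 0.1 -0.3 -0.1] open 0.0428 q [ 0.43 -0.36  1.82  0.    1.68  0.46]
[[ 0.03   1.    -0.001]
 [ 1.    -0.03   0.001]
 [ 0.001 -0.001 -1.   ]]
```

View pics/w1.png

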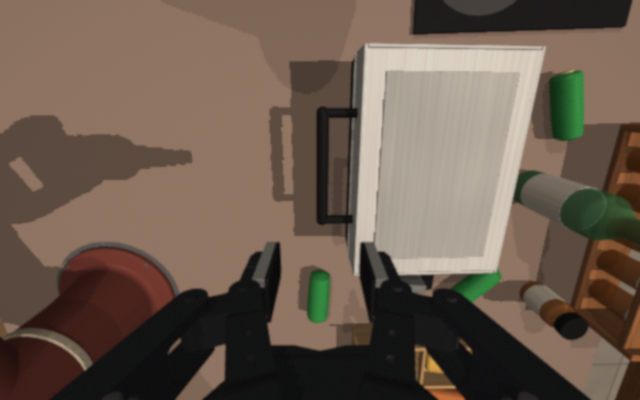

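```bash
python3 - <<'E'
from h import *
i=ctrl.get_image('wrist')
crop(i['color'],290,80,400,250,3.5,'pics/w1c.png')
for z in (.09,.1): print([np.round(onz(i,(u,v),z),4) for u,v in ((322,111),(322,219),(322,165))])
E
```

```text
[array([0.3983, 0.3284, 0.09  ]), array([0.3941, 0.1823, 0.09  ]), array([0.3963, 0.2596, 0.09  ])]
[array([0.3983, 0.3286, 0.1   ]), array([0.3941, 0.1864, 0.1   ]), array([0.3963, 0.2617, 0.1   ])]
```

View pics/w1c.png

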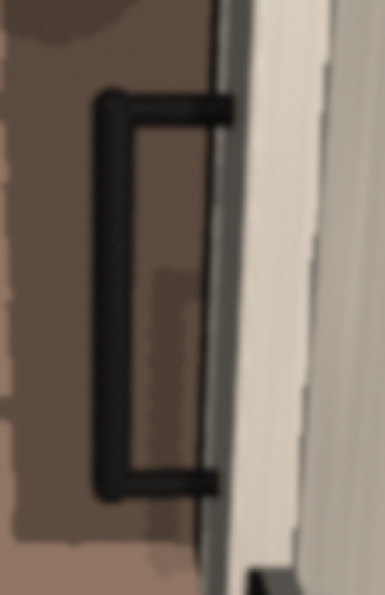

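Emit:
apply_moves(rows=[[-0.2,0.2,5,0,0,0],[-0.2,0.2,10,0,0,0],[-0.2,0.2,14,0,0,0],[-0.2,0.2,17,0,0,0],[-0.2,0.2,19,0,0,0],[-0.2,0.2,20.5,0,0,0],[-0.2,0.2,22,0,0,0],[-0.2,0.2,22,0,0,0],[-0.2,0.2,22,0,0,0]])

```text
t: 3.25
tool_pos: [0.3955, 0.2562, 0.0811]
tool_rot: [-2.259, -2.183, -0.001]
contact_force: [0.6, 0.3, 0.0]
opening: 0.0427
```

```bash
python3 - <<'E'
from h import *
o,Rm=st()
i=grab('wrist','pics/w2.png')
E
```

```text
t 3.25 pos [0.3955 0.2562 0.0811] F [0.6 0.3 0. ] open 0.0427 q [ 0.42 -0.22  2.08  0.    1.28  0.45]
```

View pics/w2.png

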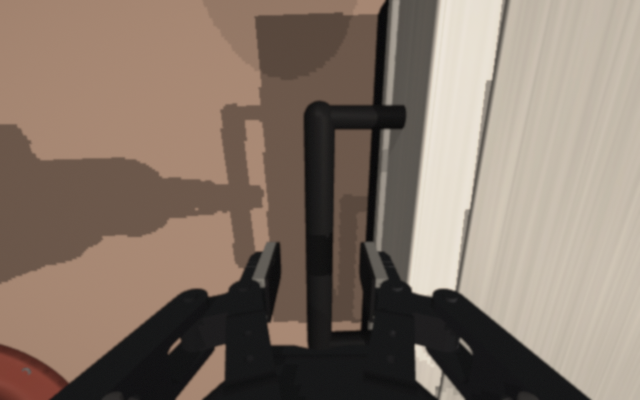

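The bar at column 319 is centred between the fingers (columns 275 and 368). Closing.

Emit:
apply_moves(rows=[[0,0,0,0,0,0],[0,0,0,0,0,0],[0,0,0,0,0,0],[0,0,0,0,0,0],[0,0,0,0,0,0],[0,0,0,0,0,0]], grip=1.0, squeeze=30)

```text
t: 3.9
tool_pos: [0.3958, 0.2565, 0.0816]
tool_rot: [2.259, 2.183, 0.002]
contact_force: [-0.1, 0.5, -0.2]
opening: -0.0003
```

```bash
python3 - <<'E'
from h import *
o,Rm=st()
# arc: current handle = tool_pos + 19mm up; hinge
hz=np.array([.634,.25,.068]); p=o['tool_pos']; P=p+np.array([0,0,.019])
gx=np.array([np.cos(.0345),-np.sin(.0345),0])
d=P-hz; rx=d@gx; rz=d[2]; r=np.hypot(rx,rz); a0=np.arctan2(rz,-rx); print('r',r,'a0',np.degrees(a0), 'lid', np.degrees(a0)-5.2)
# target lid angles
for lid in list(range(5,76,5)):
    a=np.radians(lid+5.2); Q=p+gx*((-0.243*np.cos(a))-(-0.243*np.cos(a0)))+np.array([0,0,.243*(np.sin(a)-np.sin(a0))])
    print(lid,np.round(Rm.T@(Q-p)*100,1))
E
```

```text
t 3.9 pos [0.3958 0.2565 0.0816] F [-0.1  0.5 -0.2] open -0.0003 q [ 0.42 -0.22  2.08  0.    1.28  0.45]
r 0.240472844765121 a0 7.79660747443667 lid 2.59660747443667
5 [ 0.   0.2 -1. ]
10 [ 0.   0.6 -3.1]
15 [ 0.   1.3 -5.1]
20 [ 0.   2.1 -7. ]
25 [ 0.   3.1 -8.9]
30 [  0.    4.2 -10.7]
35 [  0.    5.5 -12.4]
40 [  0.    7.  -13.9]
45 [  0.    8.5 -15.4]
50 [  0.   10.2 -16.6]
55 [  0.   12.  -17.8]
60 [  0.   13.9 -18.7]
65 [  0.   15.9 -19.5]
70 [  0.   17.9 -20.2]
75 [  0.   20.  -20.6]
```

Opening reads 0, so the fingers missed the bar. Looking.

```bash
python3 - <<'E'
from h import *
i=grab('wrist','pics/w3.png'); s=grab('scene'); t=grab('top')
a=cv2.resize(s['color'][90:210,290:430],None,fx=4,fy=4); b=cv2.resize(t['color'][180:300,165:305],None,fx=4,fy=4)
cv2.imwrite('pics/st3.png',np.vstack([a,b])[:960])
cv2.imwrite('pics/st3.png',cv2.resize(np.hstack([a,b]),None,fx=.7,fy=.7))
E
```

```text
(no output)
```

View pics/w3.png

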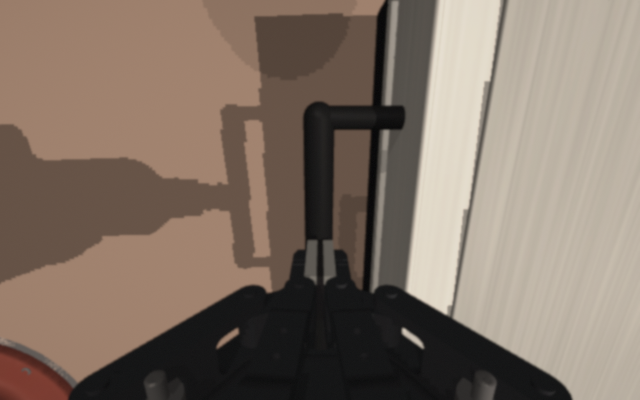

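View pics/st3.png

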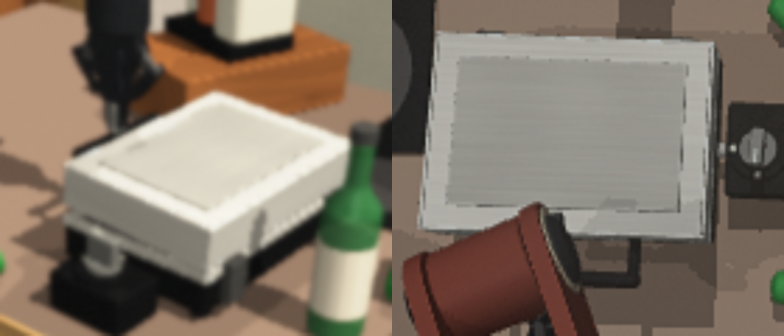

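```bash
python3 - <<'E'
from h import *
i=ctrl.get_image('wrist'); o,Rm=st()
p=o['tool_pos']
for dz in (0,.019,.04): print('tcp+',dz,proj(i,p+[0,0,dz]))
for z in (.06,.07,.08,.09,.1): print(z,onz(i,(319,104),z),onz(i,(305,180),z)-onz(i,(332,180),z), onz(i,(319,180),z))
c,d=ray(i,(319,104)); print(c)
E
```

```text
t 4.1 pos [0.3959 0.2565 0.0816] F [-0.5 -1.1  0.1] open 0.0003 q [ 0.42 -0.22  2.08  0.    1.28  0.45]
tcp+ 0 [[318.77683154 232.0316901 ]]
tcp+ 0.019 [[318.70086982 245.8095867 ]]
tcp+ 0.04 [[318.59545475 264.92971825]]
0.06 [0.39865255 0.3346848  0.06      ] [-0.01840968  0.00062329  0.        ] [0.39695448 0.28535733 0.06      ]
0.07 [0.39866918 0.33470574 0.07      ] [-0.01745388  0.00059093  0.        ] [0.39705928 0.28793926 0.07      ]
0.08 [0.39868581 0.33472667 0.08      ] [-1.64980877e-02  5.58573920e-04 -2.77555756e-17] [0.39716407 0.29052119 0.08      ]
0.09 [0.39870244 0.3347476  0.09      ] [-0.01554229  0.00052621  0.        ] [0.39726886 0.29310311 0.09      ]
0.1 [0.39871907 0.33476854 0.1       ] [-0.01458649  0.00049385  0.        ] [0.39737365 0.29568504 0.1       ]
[0.39897287 0.33508803 0.25261086]
```

```bash
python3 - <<'E'
from h import *
i=cv2.imread('pics/w3.png'); s=ctrl.get_image('scene')['color']
a=cv2.resize(i[210:300,260:380],(600,450),interpolation=cv2.INTER_CUBIC); cv2.imwrite('pics/w3c.png',a)
crop(s,295,95,375,155,8,'pics/s3c.png')
E
```

```text
(no output)
```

View pics/w3c.png

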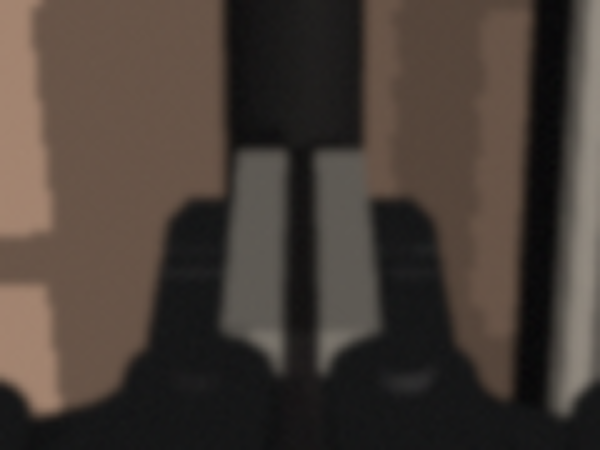

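View pics/s3c.png

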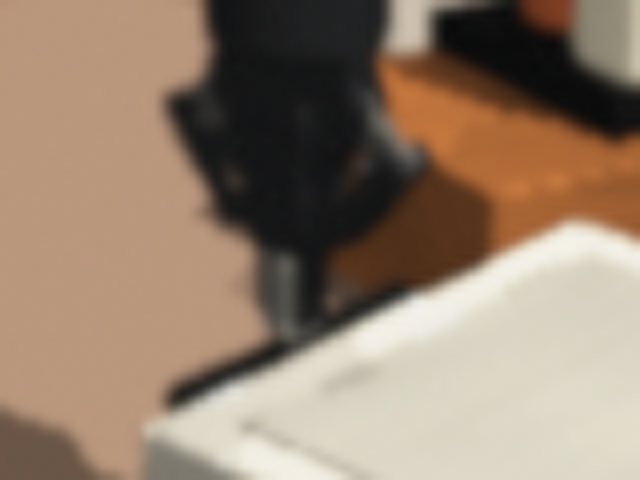

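```bash
python3 - <<'E'
from h import *
i=ctrl.get_image('wrist'); o,Rm=st()
p=o['tool_pos']
for dz in (0,.01,.019,.03,.04): print(dz,proj(i,p+[0,.011,dz])[0],proj(i,p+[0,-.011,dz])[0])
w=cv2.imread('pics/w2.png'); crop(w,200,90,430,360,2.5,'pics/w2c.png')
E
```

```text
t 4.2 pos [0.3959 0.2565 0.0816] F [ 0.7 -0.1  0. ] open -0.0002 q [ 0.42 -0.22  2.08  0.    1.28  0.45]
0 [318.15154054 216.11563926] [319.33978864 247.44305872]
0.01 [318.07900613 222.28111506] [319.33248556 255.02537284]
0.019 [318.00659503 228.43610969] [319.32522315 262.5654551 ]
0.03 [317.90723051 236.88216258] [319.31530314 272.86475713]
0.04 [317.80449725 245.61456183] [319.30510195 283.45599197]
```

View pics/w2c.png

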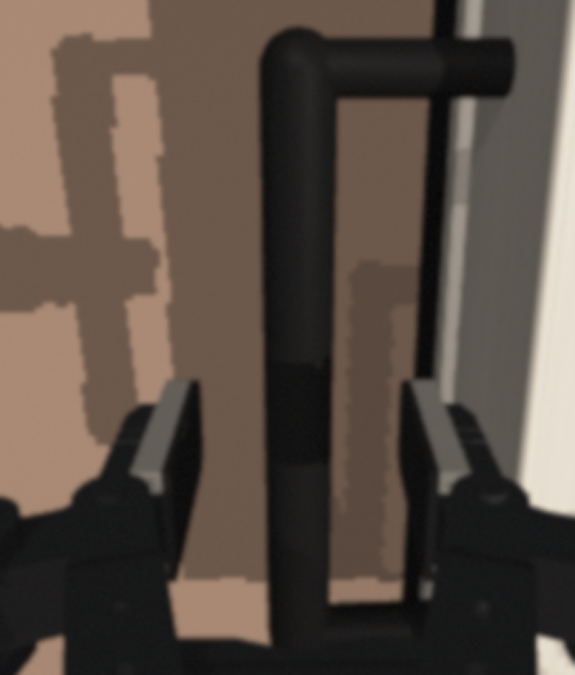

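```bash
python3 - <<'E'
from h import *
i=ctrl.get_image('scene'); o,Rm=st()
p=o['tool_pos']
for dz in (0,.01,.02,.03,.04): print(dz,proj(i,p+[0,0,dz])[0],(proj(i,p+[0,0,dz])[0]-[295,95])*8)
g=np.array([.9994,-.0345,0]);gy=np.array([.0345,.9994,0]); h=np.array([.396,.2575,.09])
print((proj(i,[h-.07*gy,h+.07*gy,h-.07*gy+[0,0,.01],h+.07*gy+[0,0,.01]])-[295,95])*8)
w=ctrl.get_image('wrist');print(proj(w,[h-.07*gy,h+.07*gy]))
E
```

```text
t 4.25 pos [0.3959 0.2565 0.0816] F [ 0.6  0.2 -0.2] open -0.0001 q [ 0.42 -0.22  2.08  0.    1.28  0.45]
0 [331.01057475 143.76867359] [288.08459804 390.14938875]
0.01 [331.05985685 141.06521904] [288.47885478 368.52175234]
0.02 [331.10955712 138.33882474] [288.87645694 346.71059789]
0.03 [331.15968091 135.58919745] [289.27744725 324.71357962]
0.04 [331.21023365 132.81603895] [289.68186924 302.52831161]
[[180.57322912 424.43303939]
 [392.47069569 321.70663521]
 [180.51099409 402.13213765]
 [393.28123131 300.43864951]]
[[318.88164515 328.91213844]
 [318.8675535  118.20864878]]
```

Emit:
apply_moves(rows=[[0,0,0,0,0,0],[0,0,0,0,0,0],[0,0,0,0,0,0],[0,0,0,0,0,0],[0,0,0.6,0,0,0],[0,0,1.2,0,0,0],[0,0,1.8,0,0,0],[0,0,2.4,0,0,0],[0,0,2.4,0,0,0],[0,0,2.4,0,0,0]], grip=0.5)

```text
t: 5.3
tool_pos: [0.3957, 0.2564, 0.0573]
tool_rot: [-2.259, -2.183, -0.001]
contact_force: [0.8, -0.6, 0.0]
opening: 0.0432
```

```bash
python3 - <<'E'
from h import *
st(); i=grab('wrist'); crop(i['color'],200,90,430,360,2.5,'pics/w4c.png')
E
```

```text
t 5.3 pos [0.3957 0.2564 0.0573] F [ 0.8 -0.6  0. ] open 0.0432 q [ 0.42 -0.19  2.09  0.    1.23  0.45]
```

View pics/w4c.png

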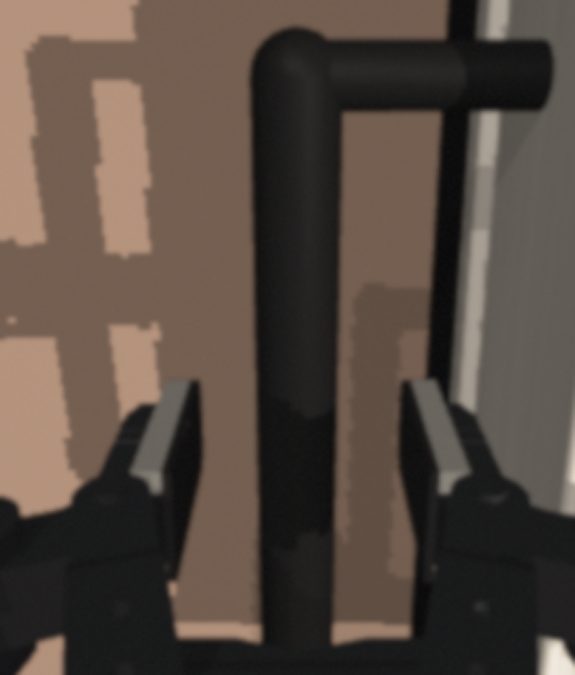

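Emit:
apply_moves(rows=[[0,0,0,0,0,0],[0,0,0,0,0,0],[0,0,0,0,0,0],[0,0,0,0,0,0],[0,0,0,0,0,0],[0,0,0,0,0,0]], grip=1.0, squeeze=30)

```text
t: 5.95
tool_pos: [0.3949, 0.2567, 0.0575]
tool_rot: [-2.258, -2.182, 0.0]
contact_force: [-5.4, 1.1, 1.4]
opening: 0.0149
```

```bash
python3 - <<'E'
from h import *
st(); i=grab('wrist'); crop(i['color'],200,90,430,360,2.5,'pics/w5c.png')
E
```

```text
t 5.95 pos [0.3949 0.2567 0.0575] F [-5.4  1.1  1.4] open 0.0149 q [ 0.42 -0.19  2.09  0.    1.24  0.45]
```

View pics/w5c.png

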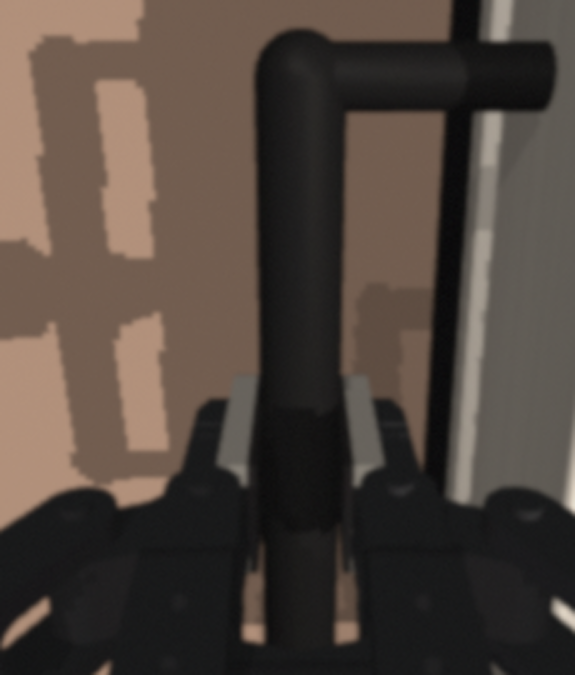

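Emit:
apply_moves(rows=[[0,0.1,-0.7,0,0,0],[0,0.2,-1.5,0,0,0],[0,0.4,-2.5,0,0,0],[0,0.7,-3.5,0,0,0],[0,1.0,-4.5,0,0,0],[0,1.3,-5.6,0,0,0],[0,1.7,-6.5,0,0,0],[0,2.1,-7.5,0,0,0],[0,2.6,-8.5,0,0,0],[0,3.1,-9.4,0,0,0],[0,3.1,-9.4,0,0,0]])

```text
t: 7.1
tool_pos: [0.4276, 0.2555, 0.1533]
tool_rot: [2.259, 2.182, 0.003]
contact_force: [3.2, 0.5, -1.5]
opening: 0.0149
```

```bash
python3 - <<'E'
from h import *
st(); i=grab('wrist','pics/w6.png'); s=grab('scene'); crop(s['color'],270,60,440,220,3.5,'pics/s6.png')
E
```

```text
t 7.1 pos [0.4276 0.2555 0.1533] F [ 3.2  0.5 -1.5] open 0.0149 q [ 0.39 -0.22  1.96  0.    1.41  0.42]
```

View pics/s6.png

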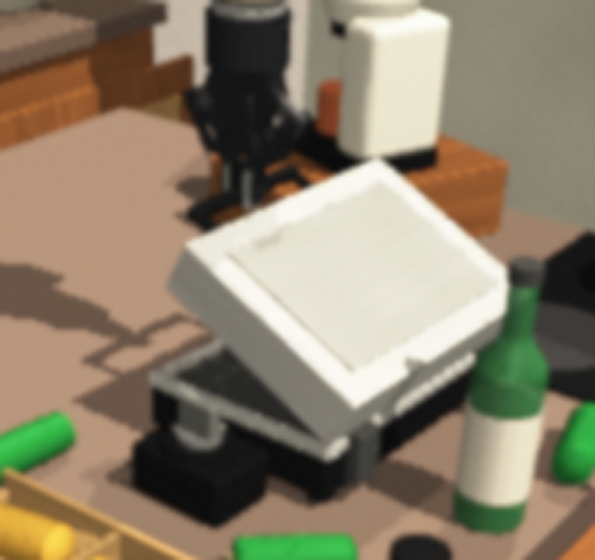

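View pics/w6.png

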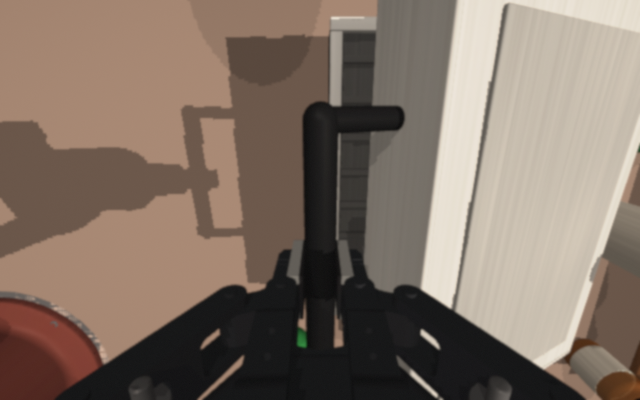

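Emit:
apply_moves(rows=[[0,0.6,-0.9,0,0,0],[0,1.2,-1.8,0,0,0],[0,1.8,-2.6,0,0,0],[0,2.4,-3.5,0,0,0],[0,3.2,-4.2,0,0,0],[0,3.9,-5.0,0,0,0],[0,4.7,-5.7,0,0,0],[0,5.5,-6.5,0,0,0],[0,6.3,-7.1,0,0,0],[0,7.1,-7.7,0,0,0],[0,8.0,-8.3,0,0,0],[0,8.9,-8.9,0,0,0],[0,9.9,-9.4,0,0,0],[0,10.8,-9.8,0,0,0],[0,11.8,-10.3,0,0,0],[0,12.8,-10.6,0,0,0],[0,13.8,-11.0,0,0,0],[0,14.8,-11.3,0,0,0],[0,15.8,-11.5,0,0,0],[0,15.8,-11.5,0,0,0]])

```text
t: 9.2
tool_pos: [0.5876, 0.2498, 0.2724]
tool_rot: [2.257, 2.179, 0.011]
contact_force: [-1.9, 1.2, 5.5]
opening: 0.0146
```

```bash
python3 - <<'E'
from h import *
st(); i=grab('wrist','pics/w7.png'); s=grab('scene'); crop(s['color'],270,40,440,200,3.5,'pics/s7.png')
E
```

```text
t 9.2 pos [0.5876 0.2498 0.2724] F [-1.9  1.2  5.5] open 0.0146 q [ 0.29  0.05  1.5  -0.    1.58  0.32]
```

View pics/s7.png

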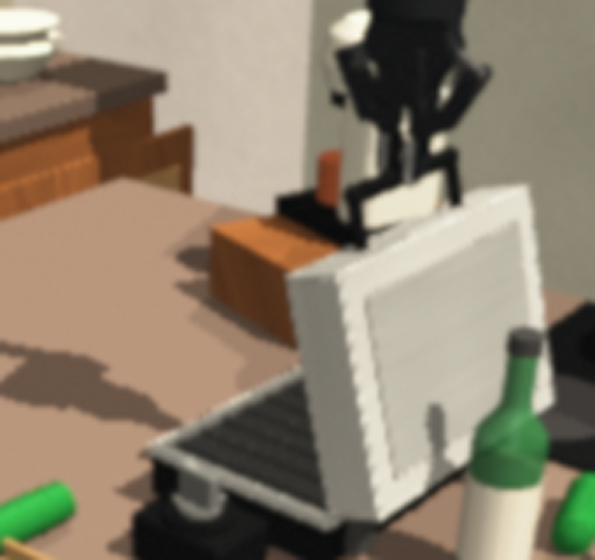

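View pics/w7.png

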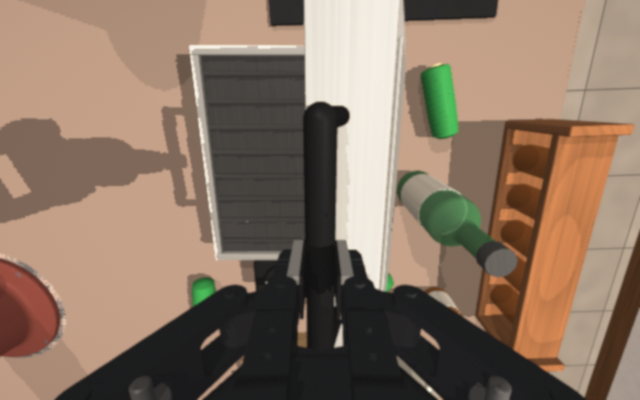

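Emit:
apply_moves(rows=[[0,0,0,0,0,0],[0,0,0,0,0,0],[0,0,0,0,0,0],[0,0,0,0,0,0],[0,0,0,0,0,0],[0,0,-2,0,0,0],[0,0,-4,0,0,0],[0,0,-7,0,0,0],[0,0,-11,0,0,0],[0,0,-11,0,0,0],[0,0,-11,0,0,0]], grip=0.5)

```text
t: 10.4
tool_pos: [0.587, 0.2497, 0.3839]
tool_rot: [2.255, 2.177, 0.017]
contact_force: [0.0, 0.2, -1.1]
opening: 0.0428
```

```bash
python3 - <<'E'
from h import *
st(); s=grab('scene'); crop(s['color'],270,40,440,200,3.5,'pics/s8.png'); t=grab('top','pics/t8.png')
E
```

```text
t 10.4 pos [0.587  0.2497 0.3839] F [ 0.   0.2 -1.1] open 0.0428 q [ 0.29  0.03  1.34 -0.    1.76  0.32]
```

View pics/s8.png

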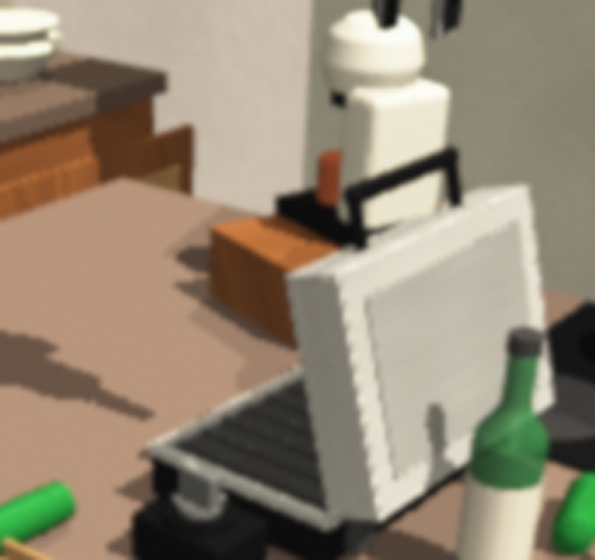

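View pics/t8.png

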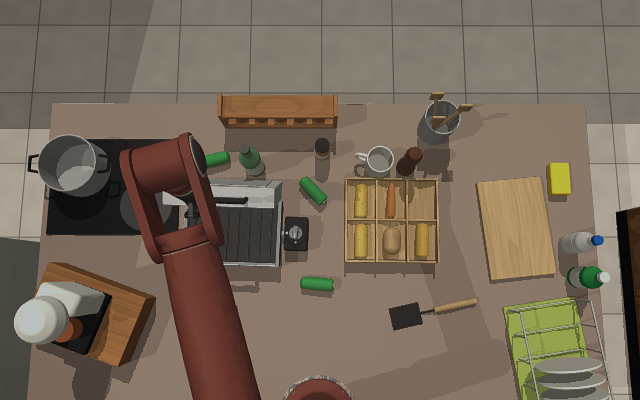

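```bash
cat >> h.py <<'E'
def Rdown(yaw):
    x=np.array([np.cos(yaw),np.sin(yaw),0]); z=np.array([0,0,-1.]); return np.column_stack([x,np.cross(z,x),z])
E
python3 - <<'E'
from h import *
plan((.505,-.124,.30),Rdown(np.pi-.008))
E
```

```text
t 10.5 pos [0.5862 0.2494 0.3806] F [ 0.2  0.3 -0. ] open 0.0429 q [ 0.29  0.03  1.34 -0.    1.76  0.32]
row [-37.62  -6.86   7.95] [  0.08   0.06 -18.31]
```

Emit:
apply_moves(rows=[[-5,-1,0,0,0,-1.7],[-10,-2,0,0,0,-3.4],[-15,-3,0,0,0,-5.1],[-20,-4,0,0,0,-6.8],[-25,-5,0,0,0,-8.5],[-30,-6,1,0,0,-10.2],[-34,-6.9,3,0,0,-11.9],[-37.6,-6.9,6,0.1,0.1,-13.6],[-37.6,-6.9,8,0.1,0.1,-15.3],[-37.6,-6.9,8,0.1,0.1,-17],[-37.6,-6.9,8,0.1,0.1,-18.3],[-37.6,-6.9,8,0.1,0.1,-18.3],[-37.6,-6.9,8,0.1,0.1,-18.3]], grip=0.42)

```text
t: 11.8
tool_pos: [0.5042, -0.1236, 0.2982]
tool_rot: [-0.017, -3.136, -0.003]
contact_force: [-0.1, 0.8, 0.6]
opening: 0.0495
```

```bash
python3 - <<'E'
from h import *
o,Rm=st(); i=grab('wrist','pics/w9.png'); s=grab('scene'); p=o['tool_pos']
print(Rm.round(3))
u=proj(s,p)[0].astype(int); print('tcp px',proj(s,[p,p+[0,0,.02],p+[0,0,.04]])); np.save('u.npy',u)
crop(s['color'],u[0]-50,u[1]-60,u[0]+50,u[1]+40,6,'pics/s9.png'); print(u)
print(proj(i,[p,p+[0,0,.02]]))
E
```

```text
t 11.8 pos [ 0.5042 -0.1236  0.2982] F [-0.1  0.8  0.6] open 0.0495 q [-0.38 -0.24  1.73  0.    1.66 -1.94]
[[-1.     0.011 -0.005]
 [ 0.011  1.     0.002]
 [ 0.005  0.002 -1.   ]]
tcp px [[268.10214058 123.71402185]
 [267.45813229 115.41983462]
 [266.79773063 106.91451713]]
[268 123]
[[320.65470737 232.07834417]
 [320.86518997 246.54428203]]
```

View pics/s9.png

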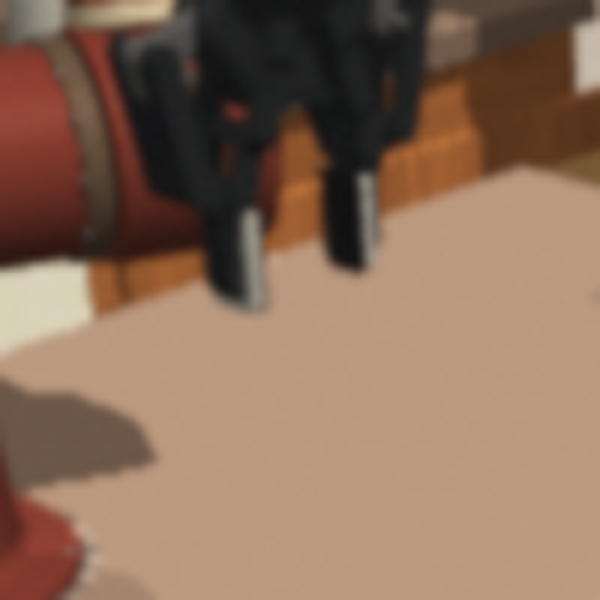

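View pics/w9.png

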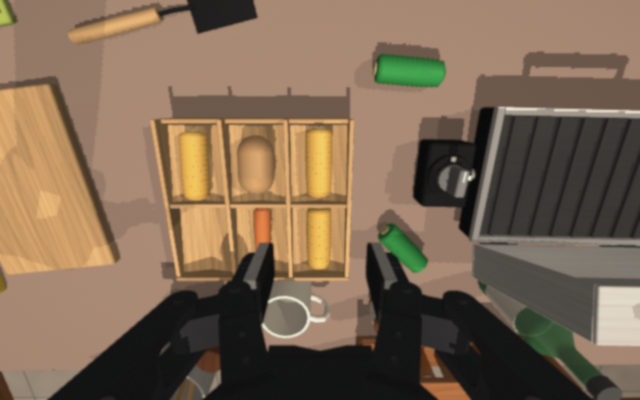

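```bash
cat > cobs.py <<'E'
from h import *
def find(cam='wrist',z=.06,amin=150):
    i=ctrl.get_image(cam); c=cv2.cvtColor(i['color'],cv2.COLOR_BGR2HSV)
    m=cv2.inRange(c,(18,130,110),(32,255,255)); m=cv2.morphologyEx(m,cv2.MORPH_CLOSE,np.ones((5,5),np.uint8))
    n,l,s,ce=cv2.connectedComponentsWithStats(m)
    for k in range(1,n):
        if s[k,4]<amin: continue
        cnt=cv2.findContours((l==k).astype(np.uint8),cv2.RETR_EXTERNAL,cv2.CHAIN_APPROX_NONE)[0][0]
        r=cv2.minAreaRect(cnt); b=cv2.boxPoints(r)
        W=np.array([onz(i,q,z)[:2] for q in b]); e=[W[1]-W[0],W[2]-W[1]]; e=max(e,key=np.linalg.norm)
        print('px',np.round(r[0],1),'area',s[k,4],'xy',np.round(W.mean(0),4),'sz',np.round([np.linalg.norm(W[1]-W[0]),np.linalg.norm(W[2]-W[1])],3),'yaw',round(np.degrees(np.arctan2(e[1],e[0]))%180,1))
if __name__=='__main__':
    import sys
    find(sys.argv[1],float(sys.argv[2]))
E
python3 cobs.py wrist .055; python3 cobs.py top .055
python3 - <<'E'
from h import *
i=ctrl.get_image('wrist')
# bin corner px
for uv,z in [((154,121),.046),((353,121),.046),((179,278),.066),((349,278),.066),((288,121),.046),((290,279),.066)]: print(uv,onz(i,uv,z).round(4))
E
```

```text
px [318.5 162.5] area 1672 xy [ 0.5083 -0.1253] sz [0.101 0.035] yaw 178.6
px [194.7 165.4] area 1839 xy [ 0.5106 -0.3045] sz [0.039 0.102] yaw 175.2
px [318.5 238. ] area 1373 xy [ 0.6279 -0.1267] sz [0.035 0.104] yaw 0.0
px [558.6 177.9] area 659 xy [ 0.6925 -0.7203] sz [0.068 0.099] yaw 178.9
px [421.5 239.5] area 374 xy [ 0.5079 -0.3032] sz [0.038 0.097] yaw 178.2
px [360.5 247. ] area 236 xy [ 0.4857 -0.1235] sz [0.038 0.059] yaw 179.3
(154, 121) [ 0.4471 -0.357   0.046 ]
(353, 121) [ 0.4497 -0.0761  0.046 ]
(179, 278) [ 0.6895 -0.3507  0.066 ]
(349, 278) [ 0.6924 -0.0784  0.066 ]
(288, 121) [ 0.4489 -0.1679  0.046 ]
(290, 279) [ 0.6933 -0.1731  0.066 ]
```

```bash
python3 - <<'E'
from h import *
plan((.507,-.125,.065),Rdown(np.pi-.008))
E
```

```text
t 12.05 pos [ 0.5047 -0.1236  0.2996] F [-0.1 -0.6 -0.3] open 0.0496 q [-0.38 -0.24  1.72  0.    1.66 -1.94]
row [-0.31 -0.17 23.46] [ 0.02 -0.04 -0.02]
```

Emit:
apply_moves(rows=[[-0.3,-0.2,5,0,0,0],[-0.3,-0.2,10,0,0,0],[-0.3,-0.2,15,0,0,0],[-0.3,-0.2,19,0,0,0],[-0.3,-0.2,22,0,0,0],[-0.3,-0.2,23.5,0,0,0],[-0.3,-0.2,23.5,0,0,0],[-0.3,-0.2,23.5,0,0,0]])

```text
t: 12.85
tool_pos: [0.508, -0.1257, 0.0661]
tool_rot: [-0.015, -3.14, -0.001]
contact_force: [0.2, -0.6, 0.2]
opening: 0.0495
```

```bash
python3 - <<'E'
from h import *
o,Rm=st(); i=grab('wrist','pics/w10.png')
s=grab('scene');crop(s['color'],200,150,360,270,5,'pics/s10.png')
E
```

```text
t 12.85 pos [ 0.508  -0.1257  0.0661] F [ 0.2 -0.6  0.2] open 0.0495 q [-0.38 -0.06  1.97  0.    1.24 -1.95]
```

View pics/w10.png

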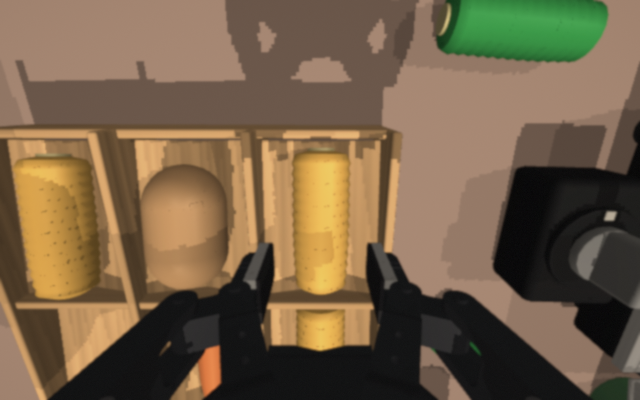

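View pics/s10.png

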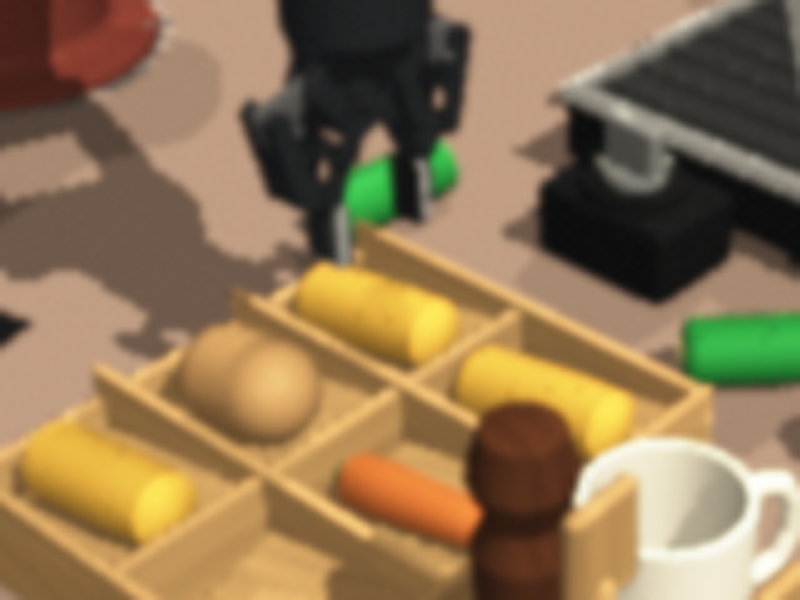

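Emit:
apply_moves(rows=[[0,0,1,0,0,0],[0,0,2,0,0,0],[0,0,3,0,0,0],[0,0,3.5,0,0,0],[0,0,3.5,0,0,0],[0,0,3.5,0,0,0]])

```text
t: 13.55
tool_pos: [0.5087, -0.126, 0.0319]
tool_rot: [0.015, 3.141, -0.0]
contact_force: [-0.4, -0.5, -0.3]
opening: 0.0496
```

```bash
python3 - <<'E'
from h import *
o,Rm=st(); i=grab('wrist','pics/w11.png')
s=grab('scene');crop(s['color'],200,150,360,270,5,'pics/s11.png')
E
```

```text
t 13.55 pos [ 0.5087 -0.126   0.0319] F [-0.4 -0.5 -0.3] open 0.0496 q [-0.38 -0.02  1.98 -0.    1.17 -1.95]
```

View pics/s11.png

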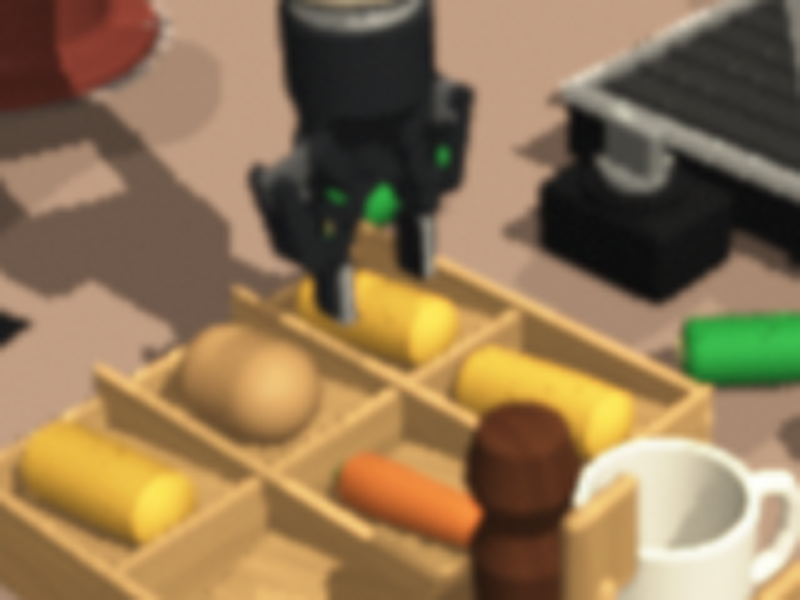

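View pics/w11.png

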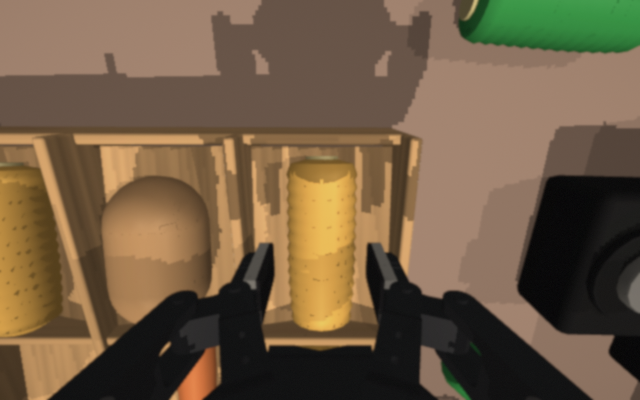

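Emit:
apply_moves(rows=[[0,0,0.7,0,0,0],[0,0,1.4,0,0,0],[0,0,2.0,0,0,0],[0,0,2.0,0,0,0],[0,0,2.0,0,0,0]])

```text
t: 14.15
tool_pos: [0.5089, -0.1261, 0.0121]
tool_rot: [0.015, 3.141, -0.0]
contact_force: [-0.3, -0.0, -0.5]
opening: 0.0494
```

```bash
python3 - <<'E'
from h import *
o,Rm=st(); i=grab('wrist','pics/w12.png')
E
```

```text
t 14.15 pos [ 0.5089 -0.1261  0.0121] F [-0.3 -0.  -0.5] open 0.0494 q [-0.38  0.01  1.99  0.    1.13 -1.95]
```

View pics/w12.png

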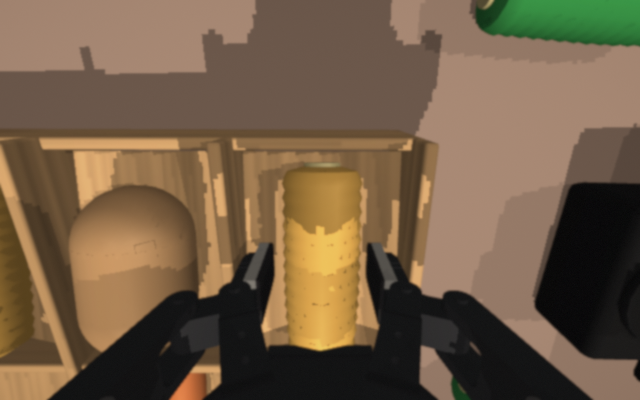

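Emit:
apply_moves(rows=[[0,0,0,0,0,0],[0,0,0,0,0,0],[0,0,0,0,0,0],[0,0,0,0,0,0],[0,0,0,0,0,0]], grip=1.0, squeeze=40)

```text
t: 14.7
tool_pos: [0.5098, -0.1261, 0.0133]
tool_rot: [0.015, 3.139, -0.0]
contact_force: [-1.2, 3.0, 5.4]
opening: 0.0383
```

```bash
python3 - <<'E'
from h import *
o,Rm=st(); i=grab('wrist','pics/w13.png')
E
```

```text
t 14.7 pos [ 0.5098 -0.1261  0.0133] F [-1.2  3.   5.4] open 0.0383 q [-0.38  0.01  1.99  0.    1.14 -1.95]
```

View pics/w13.png

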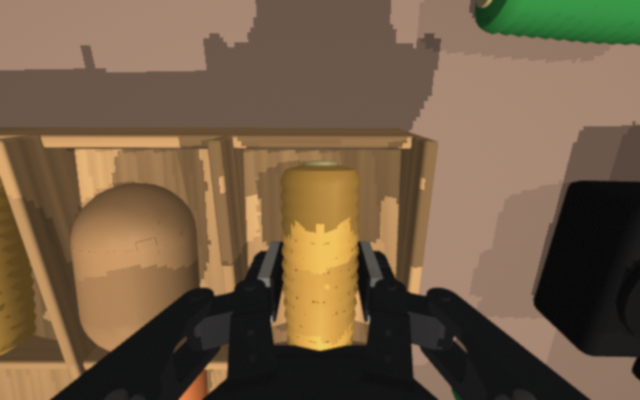

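Emit:
apply_moves(rows=[[0,0,-1,0,0,0],[0,0,-3,0,0,0],[0,0,-6,0,0,0],[0,0,-10,0,0,0],[0,0,-14,0,0,0],[0,0,-19,0,0,0],[0,0,-22,0,0,0],[0,0,-22,0,0,0]])

```text
t: 15.55
tool_pos: [0.5119, -0.1274, 0.2402]
tool_rot: [0.015, 3.129, -0.008]
contact_force: [0.5, -0.0, 0.1]
opening: 0.0384
```

```bash
python3 - <<'E'
from h import *
o,Rm=st(); i=grab('wrist','pics/w14.png'); t=grab('top'); crop(t['color'],160,170,320,290,5,'pics/t14.png'); cv2.imwrite('pics/t14f.png',t['color'])
s=grab('scene');crop(s['color'],200,60,360,240,4,'pics/s14.png')
E
```

```text
t 15.55 pos [ 0.5119 -0.1274  0.2402] F [ 0.5 -0.   0.1] open 0.0384 q [-0.39 -0.21  1.8  -0.    1.54 -1.95]
```

View pics/s14.png

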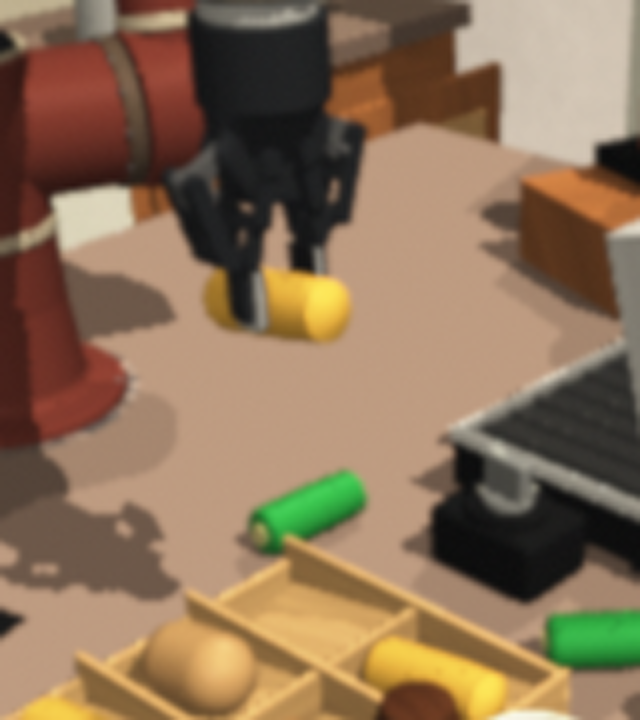

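View pics/w14.png

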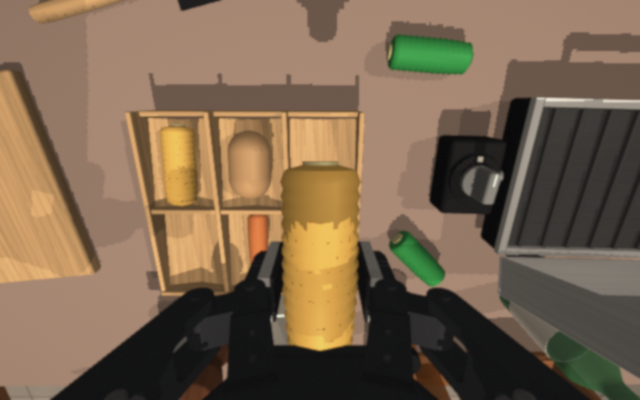

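View pics/t14.png

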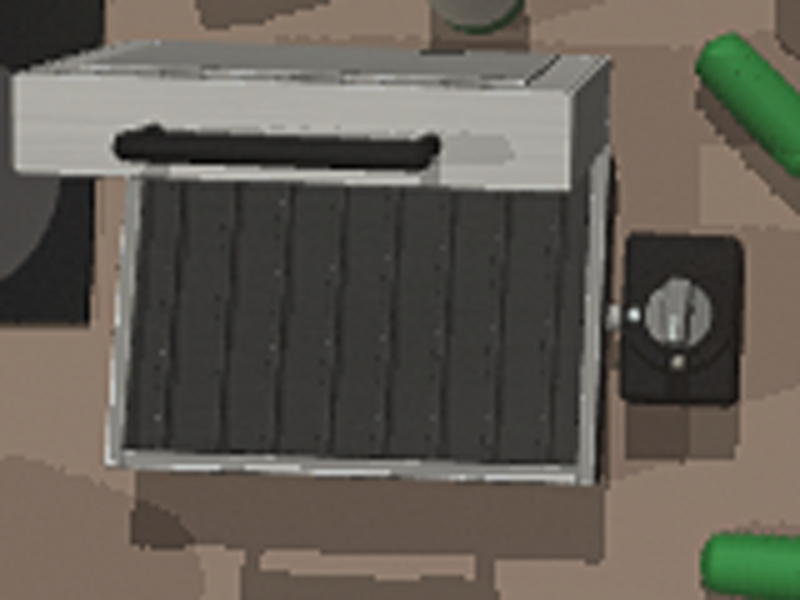

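```bash
python3 - <<'E'
from h import *
t=ctrl.get_image('top'); im=t['color']
# rib dark-line detection along rows
g=cv2.cvtColor(im,cv2.COLOR_BGR2GRAY).astype(float)
for v in (225,235,245,255):
    print(v,np.round(g[v,183:282]).astype(int).tolist())
for n,uv,z in [('FL',(160+110/5,170+463/5),.064),('FR',(160+598/5,170+482/5),.064),('plateFL',(160+125/5,170+452/5),.055),('plateFR',(160+577/5,170+465/5),.055)]: print(n,onz(t,uv,z).round(4))
for x in (170,222,277,333,388,444,499,552): print(onz(t,(160+x/5,170+445/5),.061).round(4))
E
```

```text
225 [125, 133, 134, 144, 48, 46, 49, 58, 58, 56, 56, 59, 32, 50, 58, 57, 59, 57, 57, 57, 58, 58, 59, 35, 50, 59, 58, 58, 57, 57, 57, 56, 59, 59, 45, 49, 58, 57, 57, 58, 58, 56, 57, 57, 61, 45, 49, 58, 57, 58, 58, 56, 57, 45, 59, 59, 45, 57, 59, 58, 57, 57, 58, 59, 54, 56, 52, 51, 59, 58, 58, 58, 57, 57, 58, 56, 58, 46, 50, 59, 57, 58, 58, 58, 58, 59, 52, 57, 47, 51, 60, 59, 58, 54, 115, 134, 135, 112, 21]
235 [145, 134, 138, 73, 47, 47, 59, 57, 57, 56, 56, 34, 49, 58, 57, 55, 56, 56, 58, 58, 55, 57, 39, 49, 56, 57, 57, 56, 56, 56, 55, 60, 58, 36, 47, 57, 57, 55, 58, 58, 58, 55, 55, 57, 37, 47, 56, 56, 56, 57, 56, 55, 55, 56, 62, 41, 48, 58, 57, 56, 57, 56, 56, 55, 57, 62, 37, 49, 58, 57, 56, 56, 57, 57, 57, 72, 62, 40, 57, 58, 58, 58, 58, 59, 57, 57, 59, 60, 44, 60, 59, 59, 57, 66, 139, 135, 150, 31, 85]
245 [133, 136, 95, 52, 45, 57, 57, 57, 53, 59, 47, 44, 47, 56, 57, 55, 58, 56, 56, 55, 57, 47, 47, 56, 55, 56, 55, 57, 56, 55, 53, 57, 47, 47, 55, 56, 56, 56, 56, 55, 56, 55, 58, 47, 48, 56, 58, 58, 55, 56, 56, 55, 54, 60, 46, 48, 57, 56, 57, 56, 57, 56, 57, 48, 59, 48, 48, 57, 56, 57, 56, 58, 59, 59, 51, 58, 46, 50, 57, 59, 58, 59, 60, 58, 58, 57, 60, 46, 50, 60, 59, 58, 54, 117, 137, 137, 115, 20, 56]
255 [134, 116, 57, 45, 47, 59, 56, 57, 58, 61, 41, 46, 55, 57, 54, 55, 55, 55, 54, 61, 61, 42, 46, 56, 55, 56, 56, 56, 58, 56, 60, 60, 45, 48, 58, 56, 55, 57, 57, 55, 55, 61, 59, 45, 58, 59, 58, 58, 56, 58, 57, 56, 61, 61, 44, 48, 57, 57, 59, 59, 59, 58, 58, 61, 60, 46, 50, 59, 59, 60, 60, 59, 59, 59, 60, 62, 46, 59, 61, 60, 60, 59, 60, 59, 59, 62, 61, 44, 61, 59, 59, 58, 65, 137, 135, 150, 35, 29, 71]
FL [0.4402 0.3947 0.064 ]
FR [0.4292 0.112  0.064 ]
plateFL [0.4468 0.3888 0.055 ]
plateFR [0.4392 0.1252 0.055 ]
[0.4507 0.3612 0.061 ]
[0.4507 0.331  0.061 ]
[0.4506 0.2991 0.061 ]
[0.4506 0.2665 0.061 ]
[0.4506 0.2346 0.061 ]
[0.4506 0.2021 0.061 ]
[0.4506 0.1701 0.061 ]
[0.4506 0.1393 0.061 ]
```

```bash
python3 - <<'E'
from h import *
plan((.513,.3162,.24),Rdown(np.pi-.037))
E
```

```text
t 15.75 pos [ 0.5081 -0.1257  0.2309] F [-0.1 -0.3 -0.9] open 0.0387 q [-0.39 -0.21  1.81  0.    1.54 -1.95]
row [-0.06 44.19 -0.87] [ 0.01 -0.01  0.31]
```

Emit:
apply_moves(rows=[[0,2,-1,0,0,0],[0,5,-2,0,0,0],[0,9,-2,0,0,0.1],[0,13,-2,0,0,0.1],[0,17,-2,0,0,0.2],[0,21,-2,0,0,0.2],[0,25,-2,0,0,0.3],[0,29,-2,0,0,0.3],[0,33,-2,0,0,0.3],[0,37,-2,0,0,0.3],[0,40,-2,0,0,0.3],[0,42.5,-1,0,0,0.3],[-0.1,44.2,0,0,0,0.3],[-0.1,44.2,2,0,0,0.3],[-0.1,44.2,5,0,0,0.3],[-0.1,44.2,8,0,0,0.3],[-0.1,44.2,11,0,0,0.3],[-0.1,44.2,12,0,0,0.3],[-0.1,44.2,12,0,0,0.3]])

```text
t: 17.65
tool_pos: [0.5111, 0.315, 0.1077]
tool_rot: [-0.057, -3.134, 0.003]
contact_force: [-0.1, 0.5, -0.5]
opening: 0.0387
```

```bash
python3 - <<'E'
from h import *
plan((.513,.3162,.042),Rdown(np.pi-.037)); i=grab('wrist','pics/w15.png')
s=grab('scene');crop(s['color'],290,40,430,200,4,'pics/s15.png')
E
```

```text
t 17.65 pos [0.5111 0.315  0.1077] F [-0.1  0.5 -0.5] open 0.0387 q [ 0.43  0.08  1.75  0.    1.32 -1.11]
row [-0.23  0.14  6.56] [-0.03 -0.08  0.01]
```

View pics/w15.png

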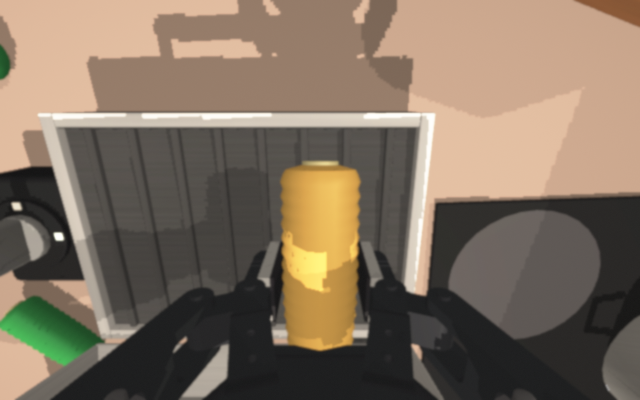

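View pics/s15.png

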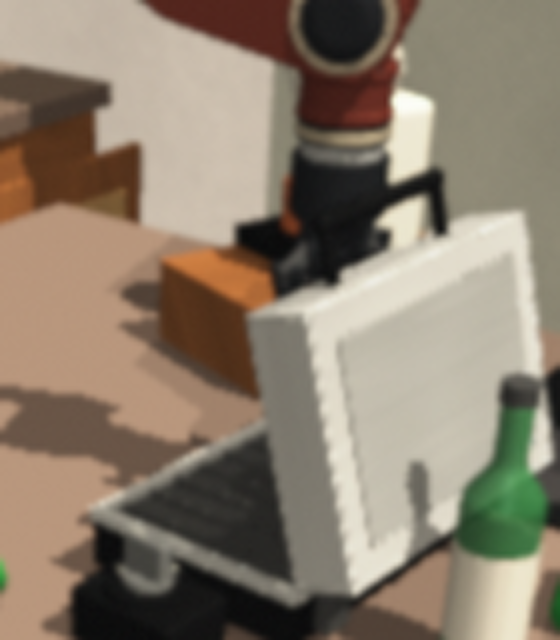

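Emit:
apply_moves(rows=[[-0.2,0.1,1.5,0,0,0],[-0.2,0.1,3,0,0,0],[-0.2,0.1,4,0,0,0],[-0.2,0.1,5,0,0,0],[-0.2,0.1,5.6,0,0,0],[-0.2,0.1,5.9,0,0,0],[-0.2,0.1,5.9,0,0,0]])

```text
t: 18.45
tool_pos: [0.5155, 0.3173, 0.0525]
tool_rot: [-0.057, -3.14, -0.001]
contact_force: [0.0, 0.0, -1.7]
opening: 0.0386
```

```bash
python3 - <<'E'
from h import *
plan((.513,.3162,.042),Rdown(np.pi-.037)); i=grab('wrist','pics/w16.png')
E
```

```text
t 18.45 pos [0.5155 0.3173 0.0525] F [ 0.   0.  -1.7] open 0.0386 q [ 0.43  0.14  1.78  0.    1.22 -1.11]
row [ 0.24 -0.12  1.05] [ 0.01 -0.01  0.01]
```

View pics/w16.png

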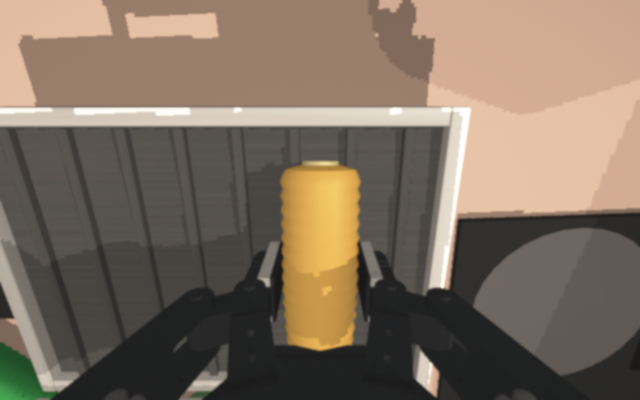

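Emit:
apply_moves(rows=[[0,0,0.4,0,0,0],[0,0,0.7,0,0,0],[0,0,1.0,0,0,0],[0,0,1.0,0,0,0]])

```text
t: 18.9
tool_pos: [0.5171, 0.3185, 0.0447]
tool_rot: [0.057, 3.139, 0.005]
contact_force: [0.3, 1.8, 3.8]
opening: 0.0389
```

```bash
python3 - <<'E'
from h import *
st(); i=grab('wrist','pics/w17.png')
E
```

```text
t 18.9 pos [0.5171 0.3185 0.0447] F [0.3 1.8 3.8] open 0.0389 q [ 0.43  0.15  1.78  0.    1.2  -1.11]
```

View pics/w17.png

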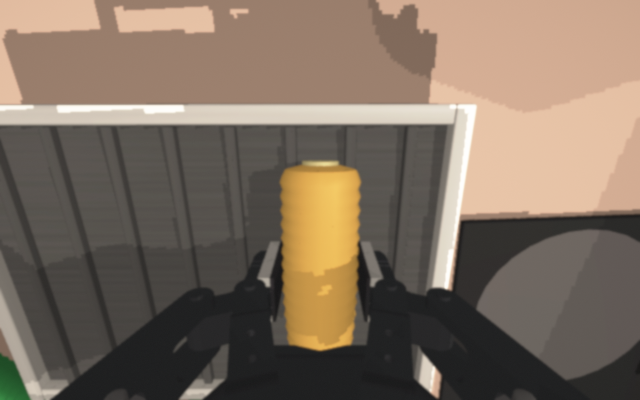

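Emit:
apply_moves(rows=[[0,0,0.2,0,0,0],[0,0,0.3,0,0,0],[0,0,0.3,0,0,0]])

```text
t: 19.25
tool_pos: [0.5183, 0.3192, 0.0434]
tool_rot: [0.057, 3.136, 0.008]
contact_force: [0.6, 0.8, 7.1]
opening: 0.0387
```

Emit:
apply_moves(rows=[[0,0,0,0,0,0],[0,0,0,0,0,0],[0,0,0,0,0,0],[0,0,0,0,0,0],[0,0,-1,0,0,0],[0,0,-3,0,0,0],[0,0,-6,0,0,0],[0,0,-10,0,0,0],[0,0,-14,0,0,0],[0,0,-17,0,0,0],[0,0,-17,0,0,0]], grip=0.4)

```text
t: 20.35
tool_pos: [0.5204, 0.3197, 0.2212]
tool_rot: [0.057, 3.126, 0.016]
contact_force: [1.1, 0.8, 0.1]
opening: 0.0512
```

```bash
python3 - <<'E'
from h import *
plan((.628,-.126,.24),Rdown(np.pi-.008)); i=grab('wrist','pics/w18.png')
E
python3 cobs.py wrist .076
```

```text
t 20.35 pos [0.5204 0.3197 0.2212] F [1.1 0.8 0.1] open 0.0512 q [ 0.43 -0.    1.64  0.    1.49 -1.11]
row [-12.41 -44.12  -2.15] [ 0.12  0.17 -0.33]
px [318.  174.5] area 2964 xy [0.5191 0.3179] sz [0.038 0.099] yaw 179.0
px [  4. 278.] area 193 xy [ 0.6335 -0.0741] sz [0.052 0.01 ] yaw 158.7
```

View pics/w18.png

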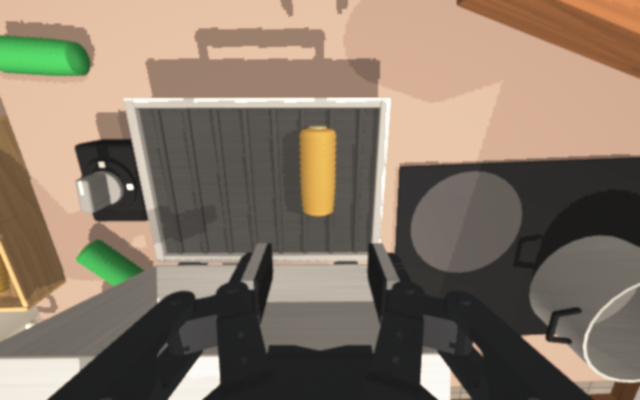

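Emit:
apply_moves(rows=[[0,-3,-1,0,0,0],[0,-7,-2,0,0,0],[0,-12,-2,0,0,0],[0,-17,-2,0,0,0],[0,-22,-2,0,0,0],[0,-27,-2,0,0,0],[-2,-32,-2,0,0,0],[-5,-37,-2,0,0,-0.2],[-9,-41,-2,0,0.1,-0.3],[-12.4,-44.1,0,0.1,0.2,-0.3],[-12.4,-44.1,4,0.1,0.2,-0.3],[-12.4,-44.1,7,0.1,0.2,-0.3],[-12.4,-44.1,7,0.1,0.2,-0.3],[-12.4,-44.1,7,0.1,0.2,-0.3]], grip=0.42)

```text
t: 21.85
tool_pos: [0.6249, -0.1259, 0.1414]
tool_rot: [-0.016, -3.127, 0.002]
contact_force: [-0.3, -0.2, 0.4]
opening: 0.0497
```

```bash
python3 - <<'E'
from h import *
plan((.627,-.126,.0125),Rdown(np.pi-.008)); i=grab('wrist','pics/w19.png')
E
python3 cobs.py wrist .075
```

```text
t 21.85 pos [ 0.6249 -0.1259  0.1414] F [-0.3 -0.2  0.4] open 0.0497 q [-0.31  0.13  1.63 -0.01  1.39 -1.87]
row [-3.900e-01  1.000e-02  1.288e+01] [-0.02 -0.16 -0.03]
px [102.3  59.2] area 6323 xy [ 0.5162 -0.2902] sz [0.042 0.085] yaw 174.6
px [319.5 191.5] area 3960 xy [ 0.6218 -0.1269] sz [0.032 0.094] yaw 0.6
```

View pics/w19.png

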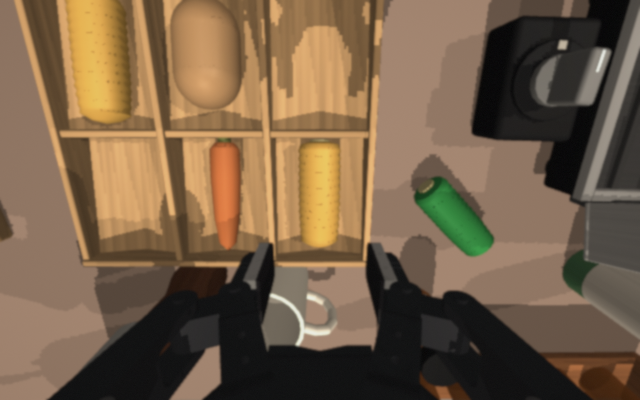

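Emit:
apply_moves(rows=[[-0.2,0,3,0,0,0],[-0.2,0,6,0,0,0],[-0.2,0,9,0,0,0],[-0.2,0,11,0,0,0],[-0.2,0,12,0,0,0],[-0.2,0,12.8,0,0,0],[-0.2,0,12.8,0,0,0],[-0.2,0,12.8,0,0,0]])

```text
t: 22.75
tool_pos: [0.6292, -0.127, 0.0189]
tool_rot: [-0.015, -3.136, 0.007]
contact_force: [0.1, 0.4, -0.1]
opening: 0.0495
```

```bash
python3 - <<'E'
from h import *
st(); i=grab('wrist','pics/w20.png')
E
```

```text
t 22.75 pos [ 0.6292 -0.127   0.0189] F [ 0.1  0.4 -0.1] open 0.0495 q [-0.31  0.27  1.7  -0.01  1.18 -1.87]
```

View pics/w20.png

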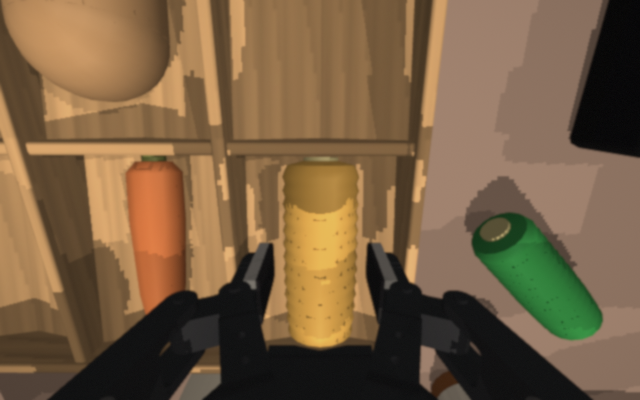

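Fingers (columns 270 and 370) straddle the cob (column 320). Down a little more, then close.

Emit:
apply_moves(rows=[[0,0,0.5,0,0,0],[0,0,0.5,0,0,0]])

```text
t: 23.0
tool_pos: [0.6295, -0.1272, 0.0144]
tool_rot: [-0.015, -3.137, 0.007]
contact_force: [-0.4, 0.3, -0.8]
opening: 0.0498
```

Emit:
apply_moves(rows=[[0,0,0,0,0,0],[0,0,0,0,0,0],[0,0,0,0,0,0],[0,0,0,0,0,0],[0,0,0,0,0,0],[0,0,-1,0,0,0],[0,0,-3,0,0,0],[0,0,-6,0,0,0],[0,0,-10,0,0,0],[0,0,-14,0,0,0],[0,0,-19,0,0,0],[0,0,-22,0,0,0],[0,0,-22,0,0,0]], grip=1.0, squeeze=40)

```text
t: 24.3
tool_pos: [0.6333, -0.1271, 0.242]
tool_rot: [0.015, 3.135, -0.013]
contact_force: [1.0, -0.7, -0.9]
opening: 0.0385
```

```bash
python3 - <<'E'
from h import *
plan((.513,.2522,.24),Rdown(np.pi-.037)); i=grab('wrist','pics/w21.png')
E
```

```text
t 24.3 pos [ 0.6333 -0.1271  0.242 ] F [ 1.  -0.7 -0.9] open 0.0385 q [-0.31  0.08  1.52 -0.01  1.53 -1.87]
row [12.4  37.81 -0.18] [-0.09  0.08  0.31]
```

View pics/w21.png

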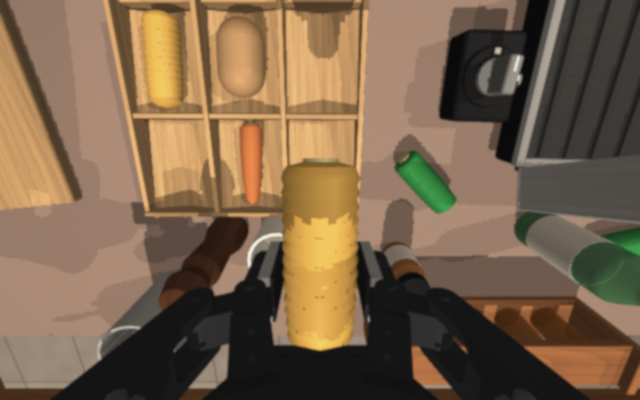

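Emit:
apply_moves(rows=[[2,1,-1,0,0,0],[5,3,-1,0,0,0],[9,6,-1,0,0,0.1],[12.4,10,-1,0,0,0.1],[12.4,14,-1,0,0,0.2],[12.4,18,-1,0,0,0.2],[12.4,22,-1,0,0,0.3],[12.4,26,-1,0,0,0.3],[12.4,30,-1,0,0,0.3],[12.4,34,-1,0,0,0.3],[12.4,36.5,0,-0.1,0.1,0.3],[12.4,37.8,0,-0.1,0.1,0.3],[12.4,37.8,2,-0.1,0.1,0.3],[12.4,37.8,5,-0.1,0.1,0.3],[12.4,37.8,8,-0.1,0.1,0.3],[12.4,37.8,11,-0.1,0.1,0.3],[12.4,37.8,14,-0.1,0.1,0.3],[12.4,37.8,16,-0.1,0.1,0.3],[12.4,37.8,16,-0.1,0.1,0.3],[12.4,37.8,16,-0.1,0.1,0.3]])

```text
t: 26.35
tool_pos: [0.5112, 0.2508, 0.0749]
tool_rot: [-0.057, -3.132, -0.002]
contact_force: [0.3, 0.2, -1.4]
opening: 0.0387
```

```bash
python3 - <<'E'
from h import *
plan((.514,.2522,.045),Rdown(np.pi-.037)); i=grab('wrist','pics/w22.png')
E
```

```text
t 26.35 pos [0.5112 0.2508 0.0749] F [ 0.3  0.2 -1.4] open 0.0387 q [ 0.32  0.04  1.85  0.    1.26 -1.21]
row [-0.3   0.15  2.99] [ 0.01 -0.11  0.  ]
```

View pics/w22.png

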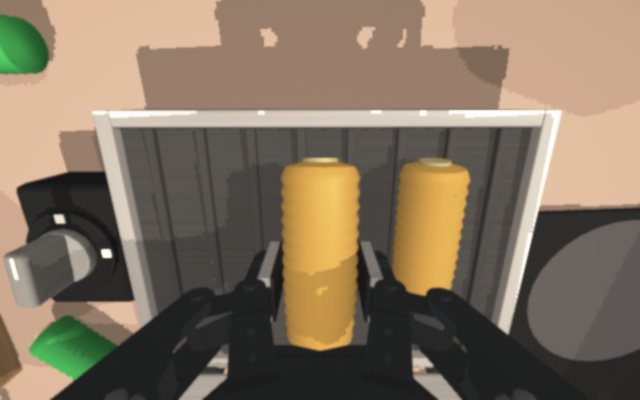

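Emit:
apply_moves(rows=[[-0.2,0.1,1,0,0,0],[-0.2,0.1,2,0,0,0],[-0.2,0.1,2.7,0,0,0],[-0.2,0.1,3.2,0,0,0],[-0.2,0.1,3.4,0,0,0],[-0.2,0.1,3.4,0,0,0]])

```text
t: 27.0
tool_pos: [0.5161, 0.2537, 0.0443]
tool_rot: [-0.058, -3.139, -0.009]
contact_force: [1.0, 2.9, 6.8]
opening: 0.0386
```

```bash
python3 - <<'E'
from h import *
plan((.514,.2522,.042),Rdown(np.pi-.037))
E
```

```text
t 27.0 pos [0.5161 0.2537 0.0443] F [1.  2.9 6.8] open 0.0386 q [ 0.32  0.09  1.86  0.01  1.2  -1.21]
row [ 0.21 -0.16  0.23] [ 0.06 -0.03 -0.  ]
```

Emit:
apply_moves(rows=[[0,0,0,0,0,0],[0,0,0,0,0,0],[0,0,0,0,0,0],[0,0,0,0,0,0],[0,0,-1,0,0,0],[0,0,-3,0,0,0],[0,0,-6,0,0,0],[0,0,-10,0,0,0],[0,0,-14,0,0,0],[0,0,-17,0,0,0],[0,0,-17,0,0,0]], grip=0.43)

```text
t: 28.1
tool_pos: [0.5195, 0.2538, 0.2218]
tool_rot: [0.058, 3.133, 0.015]
contact_force: [-0.5, -0.5, 0.9]
opening: 0.049
```

```bash
python3 - <<'E'
from h import *
plan((.509,-.305,.15),Rdown(np.pi-.008)); i=grab('wrist','pics/w23.png')
E
python3 cobs.py wrist .076; python3 cobs.py top .055
```

```text
t 28.1 pos [0.5195 0.2538 0.2218] F [-0.5 -0.5  0.9] open 0.049 q [ 0.32 -0.08  1.71  0.01  1.5  -1.21]
row [ -0.96 -55.95   6.65] [ 0.11  0.1  -0.33]
px [320. 173.] area 3000 xy [0.5158 0.2544] sz [0.038 0.1  ] yaw 179.0
px [378.7 173.8] area 3035 xy [0.5192 0.3192] sz [0.1   0.039] yaw 177.7
px [558.6 178.1] area 650 xy [ 0.692  -0.7204] sz [0.067 0.101] yaw 179.5
px [421.5 239.5] area 438 xy [ 0.5079 -0.3032] sz [0.038 0.097] yaw 178.2
```

View pics/w23.png

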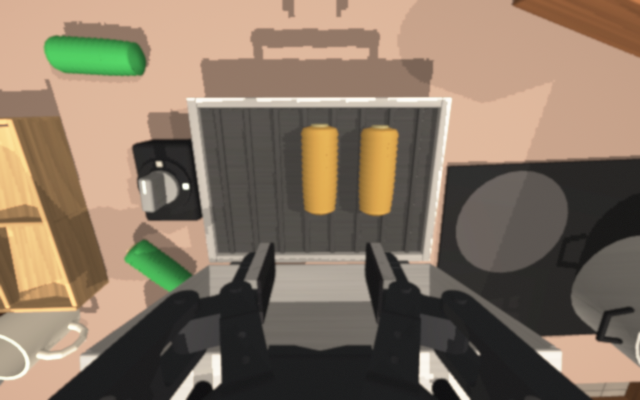

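Emit:
apply_moves(rows=[[0,-3,0,0,0,0],[0,-8,0,0,0,0],[0,-13,0,0,0,0],[0,-18,0,0,0,0],[0,-23,0,0,0,0],[0,-28,0,0,0,0],[0,-33,0,0,0,0],[-1,-38,0,0,0,-0.2],[-1,-43,0,0,0.1,-0.3],[-1,-48,0,0,0.1,-0.3],[-1,-53,2,0.1,0.1,-0.3],[-1,-55.9,5,0.1,0.1,-0.3],[-1,-55.9,8,0.1,0.1,-0.3],[-1,-55.9,8,0.1,0.1,-0.3],[-1,-55.9,8,0.1,0.1,-0.3]], grip=0.42)

```text
t: 29.75
tool_pos: [0.504, -0.3049, 0.1291]
tool_rot: [-0.017, -3.126, 0.001]
contact_force: [0.2, 0.1, 0.5]
opening: 0.0494
```

```bash
python3 - <<'E'
from h import *
plan((.509,-.305,.0125),Rdown(np.pi-.008)); i=grab('wrist','pics/w24.png')
E
python3 cobs.py wrist .07
```

```text
t 29.75 pos [ 0.504  -0.3049  0.1291] F [0.2 0.1 0.5] open 0.0494 q [-0.67  0.03  1.76 -0.01  1.36 -2.22]
row [-0.68  0.   11.65] [-0.01 -0.18 -0.03]
px [320.  200.5] area 4332 xy [ 0.5064 -0.3059] sz [0.033 0.097] yaw 0.7
```

View pics/w24.png

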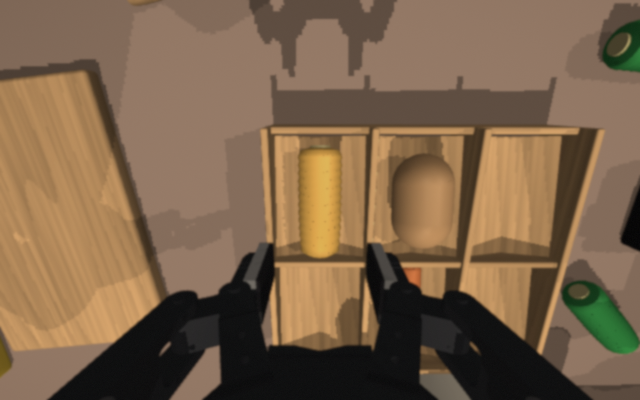

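Emit:
apply_moves(rows=[[-0.4,0,3,0,0,0],[-0.4,0,6,0,0,0],[-0.4,0,8,0,0,0],[-0.4,0,10,0,0,0],[-0.4,0,11,0,0,0],[-0.4,0,11.6,0,0,0],[-0.4,0,11.6,0,0,0],[-0.4,0,11.7,0,0,0]])

```text
t: 30.65
tool_pos: [0.5097, -0.3069, 0.0169]
tool_rot: [-0.015, -3.133, 0.009]
contact_force: [1.1, -0.8, 0.8]
opening: 0.0499
```

```bash
python3 - <<'E'
from h import *
st(); i=grab('wrist','pics/w25.png')
E
```

```text
t 30.65 pos [ 0.5097 -0.3069  0.0169] F [ 1.1 -0.8  0.8] open 0.0499 q [-0.66  0.17  1.82 -0.01  1.16 -2.22]
```

View pics/w25.png

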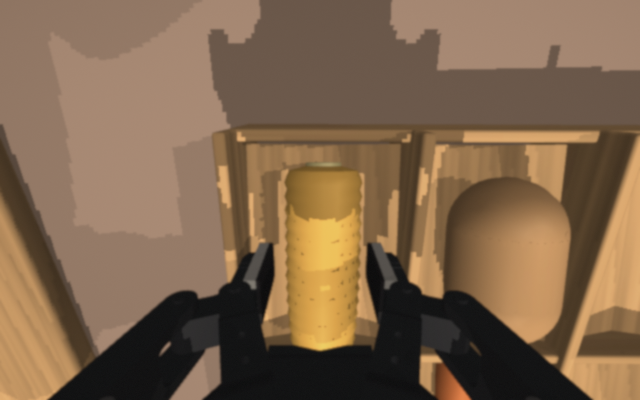

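Centred enough (cob at column 323, fingers 272 and 368). Nudge, go down, grip and lift.

Emit:
apply_moves(rows=[[0,0.1,0.3,0,0,0],[0,0.1,0.3,0,0,0]])

```text
t: 30.9
tool_pos: [0.5099, -0.306, 0.0141]
tool_rot: [-0.015, -3.134, 0.01]
contact_force: [0.1, 0.5, -0.2]
opening: 0.0494
```

Emit:
apply_moves(rows=[[0,0,0,0,0,0],[0,0,0,0,0,0],[0,0,0,0,0,0],[0,0,0,0,0,0],[0,0,0,0,0,0],[0,0,-1,0,0,0],[0,0,-3,0,0,0],[0,0,-6,0,0,0],[0,0,-10,0,0,0],[0,0,-14,0,0,0],[0,0,-19,0,0,0],[0,0,-22,0,0,0],[0,0,-22,0,0,0]], grip=1.0, squeeze=40)

```text
t: 32.2
tool_pos: [0.5139, -0.3065, 0.2412]
tool_rot: [0.015, 3.141, -0.021]
contact_force: [0.1, -0.9, -0.7]
opening: 0.0384
```

```bash
python3 - <<'E'
from h import *
plan((.513,.1885,.24),Rdown(np.pi-.037)); i=grab('wrist','pics/w26.png')
E
```

```text
t 32.2 pos [ 0.5139 -0.3065  0.2412] F [ 0.1 -0.9 -0.7] open 0.0384 q [-0.66 -0.04  1.64 -0.01  1.53 -2.22]
row [ 0.57 49.49 -0.54] [-0.15  0.01  0.31]
```

View pics/w26.png

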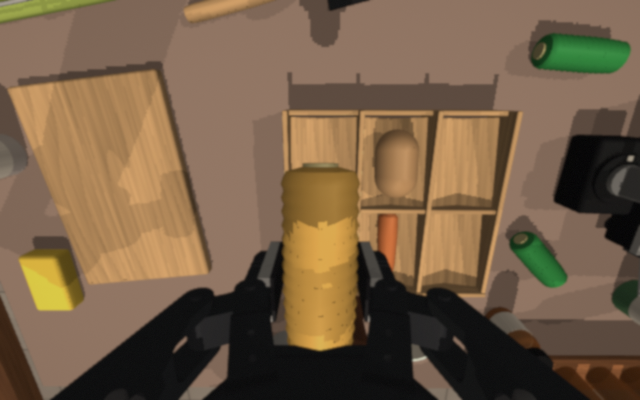

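Emit:
apply_moves(rows=[[0,3,-1,0,0,0],[0,7,-1,0,0,0],[0.3,11,-1,0,0,0],[0.6,15,-1,0,0,0],[0.6,19,-1,0,0,0.1],[0.6,23,-1,0,0,0.1],[0.6,27,-1,0,0,0.2],[0.6,31,-1,0,0,0.2],[0.6,35,-1,-0.1,0,0.3],[0.6,39,-1,-0.1,0,0.3],[0.6,43,-1,-0.1,0,0.3],[0.6,46.5,-1,-0.2,0,0.3],[0.6,49,-0.5,-0.2,0,0.3],[0.6,49.6,2,-0.2,0,0.3],[0.6,49.6,6,-0.2,0,0.3],[0.6,49.6,10,-0.2,0,0.3],[0.6,49.6,13,-0.2,0,0.3],[0.6,49.6,15.5,-0.2,0,0.3],[0.6,49.6,15.5,-0.2,0,0.3],[0.6,49.6,15.5,-0.2,0,0.3]])

```text
t: 34.25
tool_pos: [0.5095, 0.1885, 0.0758]
tool_rot: [-0.056, -3.134, -0.01]
contact_force: [1.4, 0.2, 0.4]
opening: 0.0386
```

```bash
python3 - <<'E'
from h import *
plan((.514,.189,.045),Rdown(np.pi-.037)); i=grab('wrist','pics/w27.png')
E
```

```text
t 34.25 pos [0.5095 0.1885 0.0758] F [1.4 0.2 0.4] open 0.0386 q [ 0.21 -0.03  1.91  0.01  1.26 -1.32]
row [-0.47  0.05  3.08] [ 0.07 -0.08  0.01]
```

View pics/w27.png

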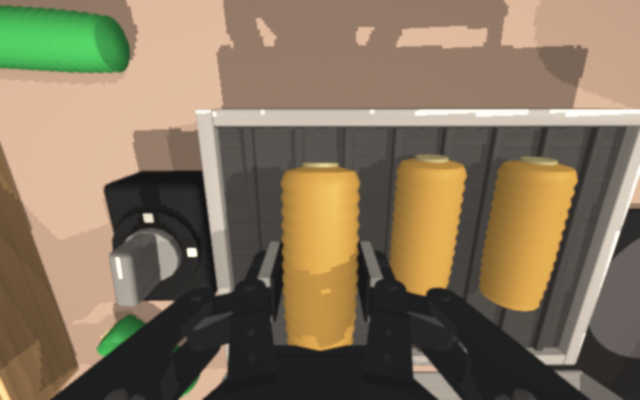

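Emit:
apply_moves(rows=[[-0.2,0,1,0,0,0],[-0.2,0,2,0,0,0],[-0.2,0,2.7,0,0,0],[-0.2,0,3.2,0,0,0],[-0.2,0,3.5,0,0,0],[-0.2,0,3.5,0,0,0]])

```text
t: 34.9
tool_pos: [0.5144, 0.1902, 0.0443]
tool_rot: [-0.058, -3.141, -0.016]
contact_force: [0.5, 2.5, 4.7]
opening: 0.0385
```

```bash
python3 - <<'E'
from h import *
st()
E
```

```text
t 34.9 pos [0.5144 0.1902 0.0443] F [0.5 2.5 4.7] open 0.0385 q [ 0.21  0.02  1.92  0.01  1.2  -1.33]
```

Emit:
apply_moves(rows=[[0,0,0,0,0,0],[0,0,0,0,0,0],[0,0,0,0,0,0],[0,0,0,0,0,0],[0,0,-1,0,0,0],[0,0,-3,0,0,0],[0,0,-6,0,0,0],[0,0,-10,0,0,0],[0,0,-14,0,0,0],[0,0,-17,0,0,0],[0,0,-17,0,0,0]], grip=0.43)

```text
t: 36.0
tool_pos: [0.5176, 0.1891, 0.2217]
tool_rot: [0.057, 3.13, 0.02]
contact_force: [0.6, -0.1, 0.7]
opening: 0.0488
```

```bash
python3 - <<'E'
from h import *
st(); i=grab('wrist','pics/w28.png'); s=grab('scene','pics/s28.png')
E
python3 cobs.py wrist .076
```

```text
t 36.0 pos [0.5176 0.1891 0.2217] F [ 0.6 -0.1  0.7] open 0.0488 q [ 0.21 -0.15  1.77  0.01  1.5  -1.33]
px [379.8 173.9] area 3089 xy [0.5151 0.2555] sz [0.1   0.039] yaw 177.7
px [437.3 174.9] area 3181 xy [0.5187 0.3188] sz [0.1   0.042] yaw 175.9
px [321.  177.5] area 2997 xy [0.5167 0.1909] sz [0.038 0.101] yaw 179.1
```

View pics/w28.png

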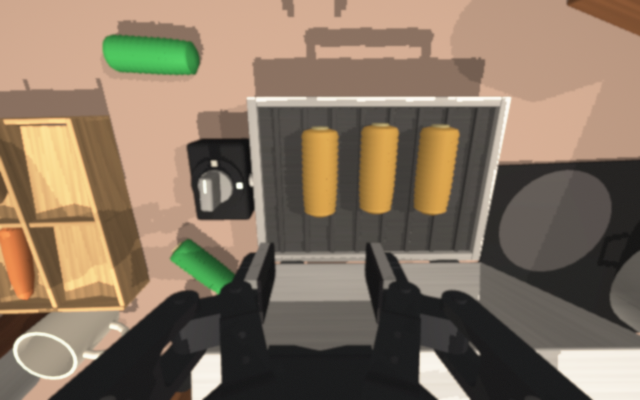

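View pics/s28.png

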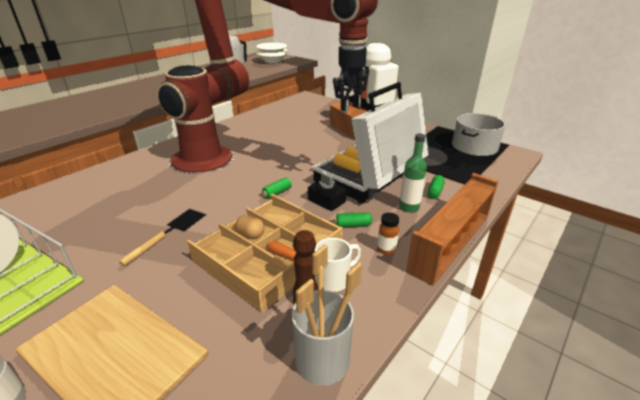

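```bash
python3 - <<'E'
from h import *
plan((.587,.25,.385),Rdown(np.pi/2-.0355))
E
```

```text
t 36.15 pos [0.514  0.1884 0.2139] F [-0.6 -0.3 -0.9] open 0.0488 q [ 0.21 -0.14  1.78  0.01  1.5  -1.33]
row [ -7.04   6.59 -17.06] [ 0.08 -0.1  17.99]
```

Emit:
apply_moves(rows=[[2,0,-4,0,0,0],[2,0,-8,0,0,0],[2,0,-12,0,0,1.6],[2,0,-17,0,0,3.3],[0,0,-18,0,0,5],[0,2,-18,0,0,6.7],[-2,3,-18,0,0,8.4],[-4,5,-18,0,0,10.1],[-6,6,-18,0,0,11.8],[-7,6.6,-18,0,0,13.5],[-7,6.6,-17.5,0.1,-0.1,15.2],[-7,6.6,-17,0.1,-0.1,16.9],[-7,6.6,-17,0.1,-0.1,18],[-7,6.6,-17,0.1,-0.1,18],[-7,6.6,-17,0.1,-0.1,18]], grip=0.5)

```text
t: 37.65
tool_pos: [0.5863, 0.25, 0.3827]
tool_rot: [-2.259, -2.182, 0.007]
contact_force: [0.7, 0.3, 0.2]
opening: 0.0426
```

```bash
python3 - <<'E'
from h import *
plan((.587,.25,.272),Rdown(np.pi/2-.0355));i=grab('wrist','pics/w29.png')
E
```

```text
t 37.65 pos [0.5863 0.25   0.3827] F [0.7 0.3 0.2] open 0.0426 q [ 0.29  0.04  1.33 -0.    1.77  0.32]
row [ 0.03  0.11 11.07] [-0.04  0.03  0.01]
```

View pics/w29.png

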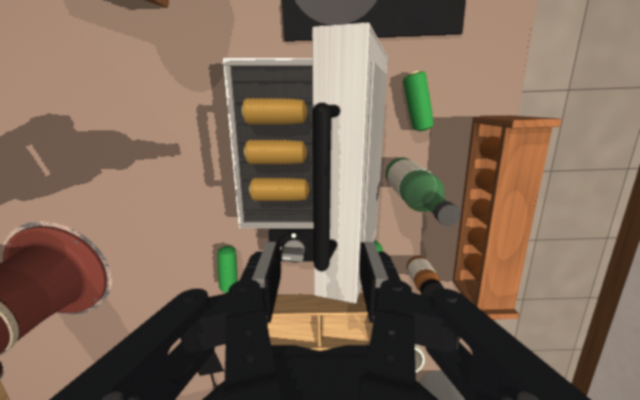

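Emit:
apply_moves(rows=[[0,0.1,3,0,0,0],[0,0.1,6,0,0,0],[0,0.1,8,0,0,0],[0,0.1,10,0,0,0],[0,0.1,11,0,0,0],[0,0.1,11,0,0,0]])

```text
t: 38.3
tool_pos: [0.5861, 0.2495, 0.2711]
tool_rot: [-2.257, -2.181, 0.011]
contact_force: [-0.9, 0.1, -0.2]
opening: 0.0424
```

```bash
python3 - <<'E'
from h import *
st();i=grab('wrist','pics/w30.png')
E
```

```text
t 38.3 pos [0.5861 0.2495 0.2711] F [-0.9  0.1 -0.2] open 0.0424 q [ 0.29  0.05  1.5  -0.    1.6   0.32]
```

View pics/w30.png

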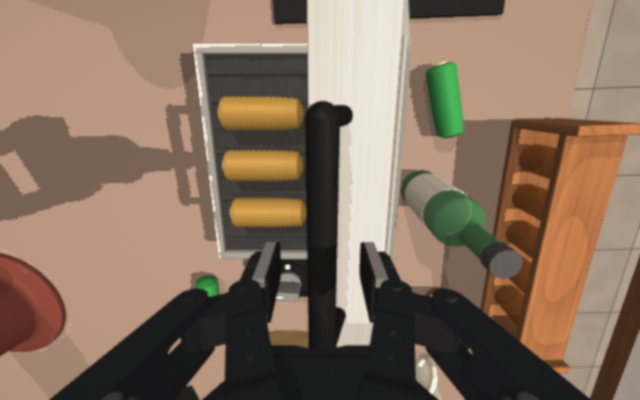

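Emit:
apply_moves(rows=[[0,0,0,0,0,0],[0,0,0,0,0,0],[0,0,0,0,0,0],[0,0,0,0,0,0],[0,0,0,0,0,0]], grip=1.0, squeeze=30)

```text
t: 38.85
tool_pos: [0.5874, 0.2498, 0.2748]
tool_rot: [-2.259, -2.183, 0.003]
contact_force: [-1.0, -0.2, 5.5]
opening: 0.0143
```

Emit:
apply_moves(rows=[[0,-1,0.2,0,0,0],[0,-2,0.5,0,0,0],[0,-3,0.9,0,0,0],[0,-4,1.2,0,0,0],[0,-5,1.7,0,0,0],[0,-5.9,2.1,0,0,0],[0,-6.9,2.6,0,0,0],[0,-7.8,3.2,0,0,0],[0,-8.7,3.8,0,0,0],[0,-9.5,4.4,0,0,0],[0,-10.3,5,0,0,0],[0,-11.1,5.8,0,0,0],[0,-11.9,6.5,0,0,0],[0,-12.6,7.3,0,0,0],[0,-13.4,8,0,0,0],[0,-14,8.9,0,0,0],[0,-14.6,9.7,0,0,0],[0,-15.2,10.6,0,0,0],[0,-15.8,11.5,0,0,0],[0,-15.8,11.5,0,0,0]])

```text
t: 40.85
tool_pos: [0.4267, 0.2555, 0.1576]
tool_rot: [-2.256, -2.181, 0.008]
contact_force: [-1.9, 4.8, -4.4]
opening: 0.0146
```

```bash
python3 - <<'E'
from h import *
plan((.395,.2567,.0575),Rdown(np.pi/2-.0355));i=grab('wrist','pics/w31.png')
s=grab('scene'); crop(s['color'],270,60,440,220,3.5,'pics/s31.png')
E
```

```text
t 40.85 pos [0.4267 0.2555 0.1576] F [-1.9  4.8 -4.4] open 0.0146 q [ 0.39 -0.22  1.95  0.    1.42  0.42]
row [ 0.02 -3.1  10.03] [-0.07  0.01  0.02]
```

View pics/s31.png

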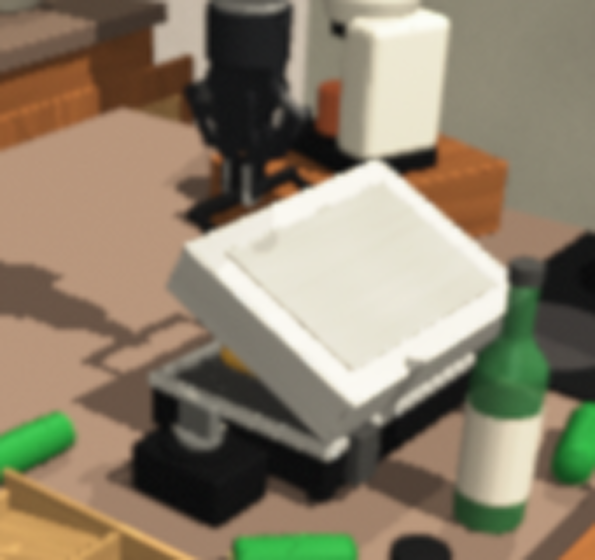

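Emit:
apply_moves(rows=[[0,-0.5,0.9,0,0,0],[0,-1,1.9,0,0,0],[0,-1.4,2.9,0,0,0],[0,-1.8,3.8,0,0,0],[0,-2.1,4.9,0,0,0],[0,-2.4,5.9,0,0,0],[0,-2.7,6.9,0,0,0],[0,-2.9,7.9,0,0,0],[0,-3,8.8,0,0,0],[0,-3.1,9.6,0,0,0],[0,-3.1,10.1,0,0,0],[0,-3.1,10.4,0,0,0],[0,-3.1,10.4,0,0,0]])

```text
t: 42.25
tool_pos: [0.3934, 0.2567, 0.0523]
tool_rot: [-2.254, -2.178, 0.013]
contact_force: [-1.5, 6.6, -1.5]
opening: 0.0147
```

```bash
python3 - <<'E'
from h import *
st()
s=grab('scene'); crop(s['color'],290,100,430,220,5,'pics/s32.png')
E
```

```text
t 42.25 pos [0.3934 0.2567 0.0523] F [-1.5  6.6 -1.5] open 0.0147 q [ 0.42 -0.18  2.09  0.    1.23  0.45]
```

View pics/s32.png

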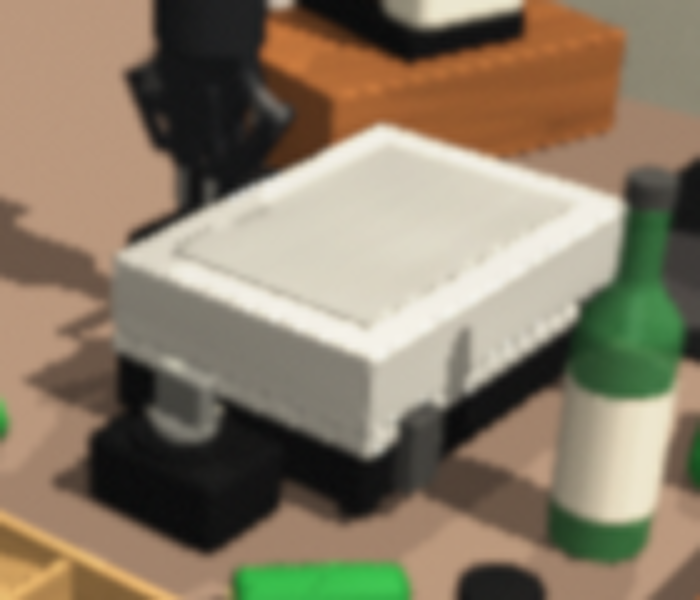

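Emit:
apply_moves(rows=[[0,0,0.3,0,0,0],[0,0,0.6,0,0,0],[0,0,0.8,0,0,0],[0,0,0.8,0,0,0]])

```text
t: 42.7
tool_pos: [0.3932, 0.2568, 0.051]
tool_rot: [-2.252, -2.178, 0.021]
contact_force: [-21.6, -7.3, 45.5]
opening: 0.0146
```

```bash
python3 - <<'E'
from h import *
st()
s=grab('scene'); crop(s['color'],290,100,430,220,5,'pics/s33.png')
E
```

```text
t 42.7 pos [0.3932 0.2568 0.051 ] F [-21.6  -7.3  45.5] open 0.0146 q [ 0.42 -0.17  2.09  0.    1.24  0.45]
```

View pics/s33.png

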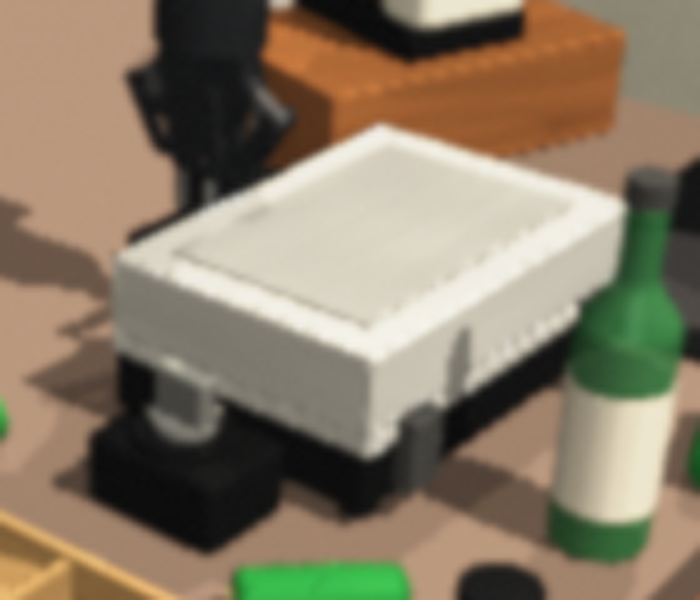

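Emit:
apply_moves(rows=[[0,0,0,0,0,0],[0,0,0,0,0,0]])

```text
t: 42.95
tool_pos: [0.3931, 0.2567, 0.0514]
tool_rot: [-2.251, -2.178, 0.022]
contact_force: [-3.1, 1.2, 10.5]
opening: 0.0143
```

Emit:
apply_moves(rows=[[0,0,0,0,0,0],[0,0,0,0,0,0],[0,0,0,0,0,0],[0,0,0,0,0,0],[0,0,0,0,0,0],[0,0,-2,0,0,0],[0,0,-5,0,0,0],[0,0,-9,0,0,0],[0,0,-14,0,0,0],[0,0,-18,0,0,0],[0,0,-22,0,0,0],[0,0,-22,0,0,0]], grip=0.5)

```text
t: 44.15
tool_pos: [0.3995, 0.2586, 0.2789]
tool_rot: [-2.255, -2.181, 0.003]
contact_force: [-0.5, -0.4, 0.7]
opening: 0.0428
```

```bash
python3 - <<'E'
from h import *
st();w=grab('wrist','pics/w34.png')
s=grab('scene'); crop(s['color'],290,100,430,220,5,'pics/s34.png')
t=grab('top'); crop(t['color'],165,160,325,300,5,'pics/t34.png')
E
```

```text
t 44.15 pos [0.3995 0.2586 0.2789] F [-0.5 -0.4  0.7] open 0.0428 q [ 0.42 -0.34  1.84  0.    1.65  0.45]
```

View pics/s34.png

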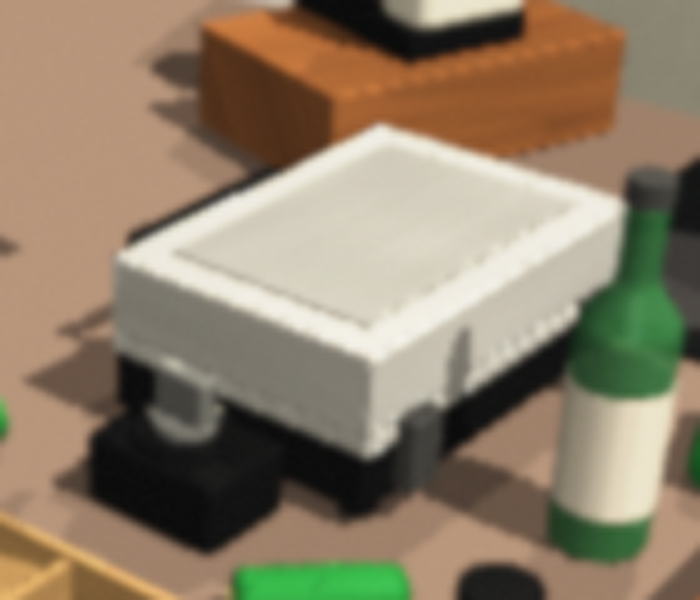

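View pics/t34.png

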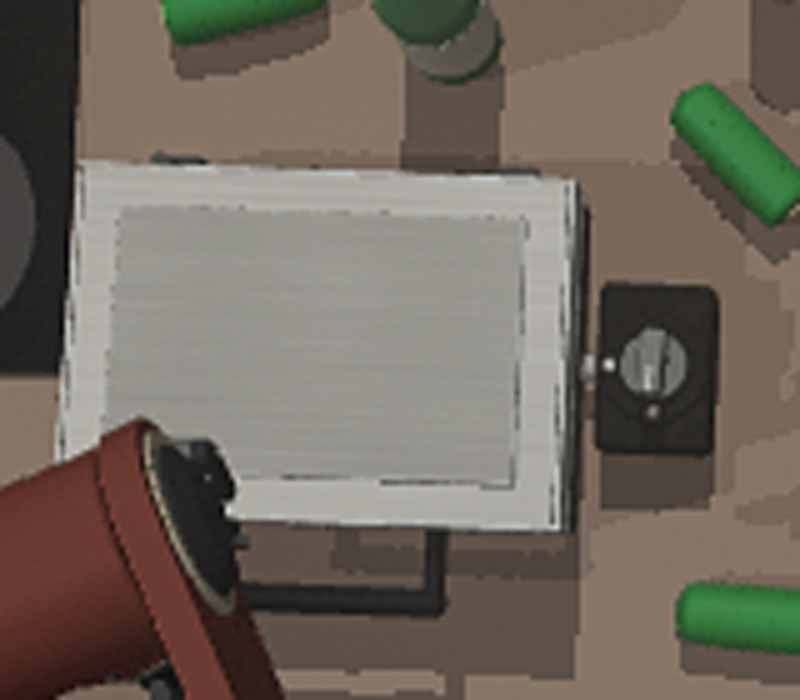

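View pics/w34.png

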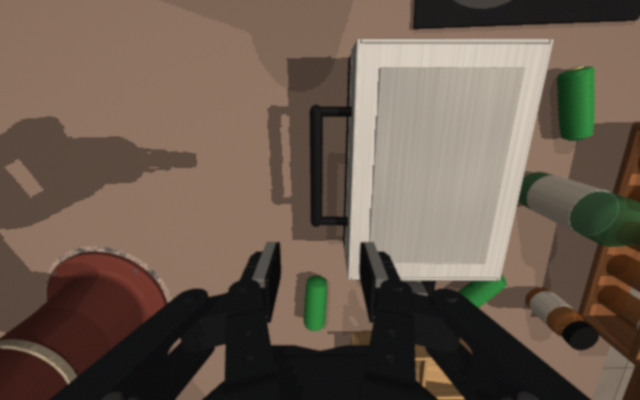

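```bash
python3 - <<'E'
from h import *
plan((.5265,.0645,.22),Rdown(np.pi-.037))
E
```

```text
t 44.3 pos [0.3965 0.2572 0.2707] F [-0.6 -0.3 -0.9] open 0.0428 q [ 0.42 -0.34  1.85  0.    1.64  0.45]
row [-18.81  13.72   4.91] [ -0.19  -0.12 -17.96]
```

Emit:
apply_moves(rows=[[-3,2,0,0,0,-1.6],[-6,4,0,0,0,-3.2],[-9,6.5,0,0,0,-4.8],[-12,9,0,0,0,-6.4],[-15,11,0,-0.1,-0.1,-8],[-18.8,13.7,0,-0.1,-0.1,-9.6],[-18.8,13.7,0,-0.1,-0.1,-11.2],[-18.8,13.7,1,-0.2,-0.1,-12.8],[-18.8,13.7,3,-0.2,-0.1,-14.4],[-18.8,13.7,5,-0.2,-0.1,-16],[-18.8,13.7,5,-0.2,-0.1,-17.6],[-18.8,13.7,5,-0.2,-0.1,-18],[-18.8,13.7,5,-0.2,-0.1,-18]], grip=0.65)

```text
t: 45.6
tool_pos: [0.5249, 0.0646, 0.2162]
tool_rot: [-0.053, -3.136, -0.003]
contact_force: [0.1, 0.6, 0.7]
opening: 0.0299
```

```bash
python3 - <<'E'
from h import *
plan((.5265,.0645,.052),Rdown(np.pi-.037));i=grab('wrist','pics/w35.png')
E
```

```text
t 45.6 pos [0.5249 0.0646 0.2162] F [0.1 0.6 0.7] open 0.0299 q [-0.02 -0.18  1.82  0.    1.51 -1.56]
row [-0.24 -0.03 16.42] [ 0.02 -0.06  0.04]
```

View pics/w35.png

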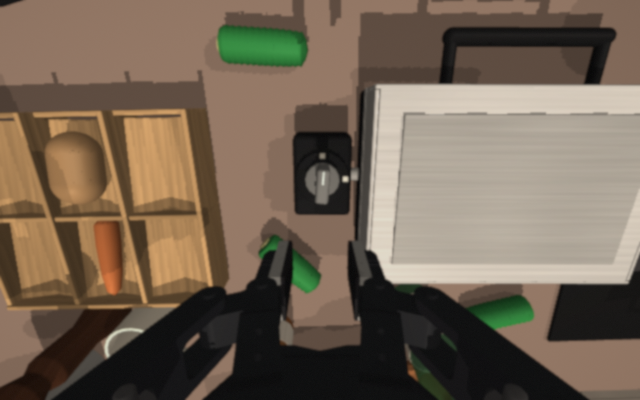

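```bash
python3 - <<'E'
from h import *
i=ctrl.get_image('wrist'); crop(i['color'],280,120,370,225,5,'pics/w35c.png')
for z in (.075,.094): print(onz(i,(323.5,183),z))
E
```

```text
[0.53056415 0.06838523 0.075     ]
[0.5254855  0.06825413 0.094     ]
```

View pics/w35c.png

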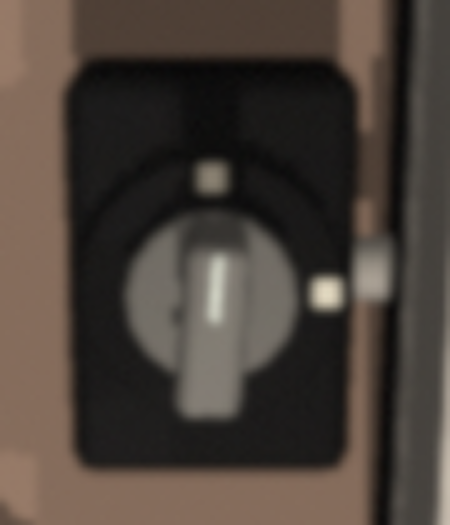

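Emit:
apply_moves(rows=[[-0.2,0.2,4,0,0,0],[-0.2,0.2,8,0,0,0],[-0.2,0.2,11,0,0,0],[-0.2,0.2,12.5,0,0,0],[-0.2,0.2,12.5,0,0,0],[-0.2,0.2,12.5,0,0,0]])

```text
t: 46.3
tool_pos: [0.528, 0.0667, 0.0936]
tool_rot: [-0.054, -3.14, -0.003]
contact_force: [0.8, 0.2, -0.3]
opening: 0.03
```

```bash
python3 - <<'E'
from h import *
plan((.528,.067,.052),Rdown(np.pi-.037));i=grab('wrist','pics/w36.png')
E
```

```text
t 46.3 pos [0.528  0.0667 0.0936] F [ 0.8  0.2 -0.3] open 0.03 q [-0.02 -0.08  1.93  0.    1.29 -1.55]
row [-0.01  0.02  4.16] [ 0.02 -0.02  0.03]
```

View pics/w36.png

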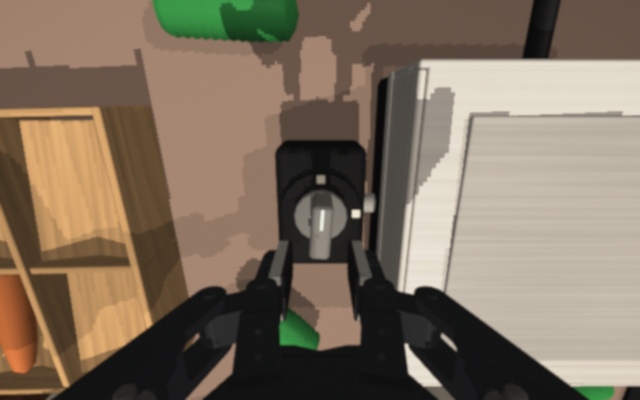

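Emit:
apply_moves(rows=[[0,0,1,0,0,0],[0,0,2,0,0,0],[0,0,3,0,0,0],[0,0,3.7,0,0,0],[0,0,4.1,0,0,0],[0,0,4.1,0,0,0]])

```text
t: 46.95
tool_pos: [0.5279, 0.0668, 0.0524]
tool_rot: [-0.054, -3.14, -0.003]
contact_force: [0.5, -0.7, -0.5]
opening: 0.0301
```

```bash
python3 - <<'E'
from h import *
st();i=grab('wrist','pics/w37.png')
s=grab('scene'); crop(s['color'],290,80,400,200,5,'pics/s37.png')
E
```

```text
t 46.95 pos [0.5279 0.0668 0.0524] F [ 0.5 -0.7 -0.5] open 0.0301 q [-0.01 -0.02  1.95  0.    1.21 -1.55]
```

View pics/w37.png

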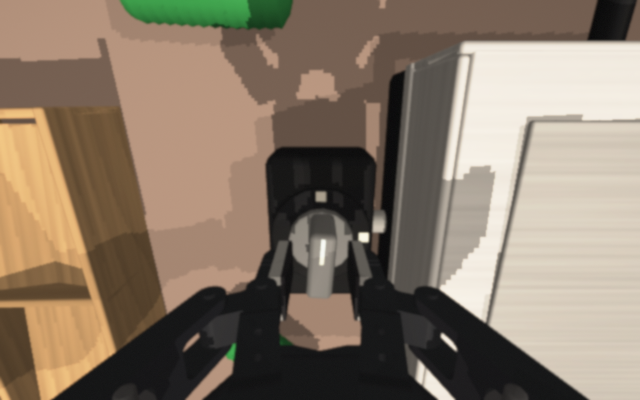

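View pics/s37.png

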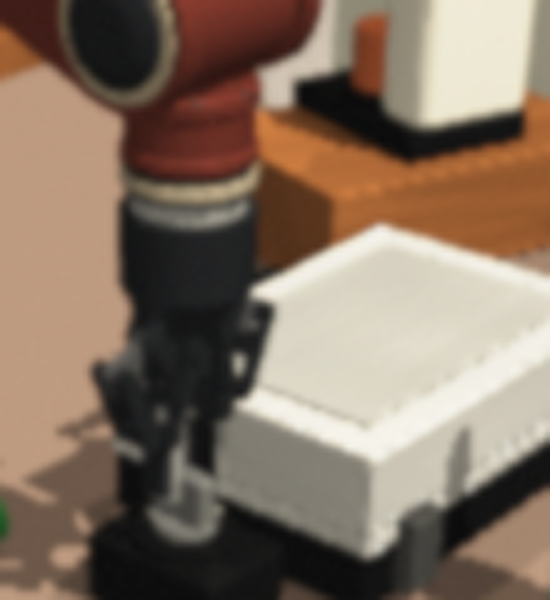

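Fingers straddle the dial bar (column 320, between 287 and 352) with no contact. Closing with low force.

Emit:
apply_moves(rows=[[0,0,0,0,0,0],[0,0,0,0,0,0],[0,0,0,0,0,0],[0,0,0,0,0,0]], grip=1.0, squeeze=20)

```text
t: 47.45
tool_pos: [0.5292, 0.0672, 0.0541]
tool_rot: [0.054, 3.14, 0.004]
contact_force: [-1.0, 2.7, 2.0]
opening: 0.0134
```

```bash
python3 - <<'E'
from h import *
st();i=grab('wrist','pics/w38.png')
E
```

```text
t 47.45 pos [0.5292 0.0672 0.0541] F [-1.   2.7  2. ] open 0.0134 q [-0.01 -0.03  1.95  0.    1.21 -1.55]
```

View pics/w38.png

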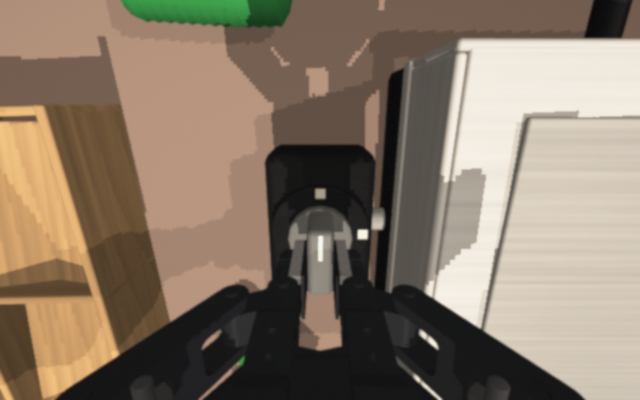

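Emit:
apply_moves(rows=[[0,0,0,0,0,1],[0,0,0,0,0,2],[0,0,0,0,0,3],[0,0,0,0,0,4],[0,0,0,0,0,5],[0,0,0,0,0,6],[0,0,0,0,0,7],[0,0,0,0,0,8],[0,0,0,0,0,9],[0,0,0,0,0,10],[0,0,0,0,0,11],[0,0,0,0,0,12],[0,0,0,0,0,13],[0,0,0,0,0,14],[0,0,0,0,0,15],[0,0,0,0,0,16],[0,0,0,0,0,17],[0,0,0,0,0,18],[0,0,0,0,0,18],[0,0,0,0,0,18]])

```text
t: 49.5
tool_pos: [0.5291, 0.0671, 0.0541]
tool_rot: [-2.257, -2.185, -0.004]
contact_force: [0.1, 1.9, 1.6]
opening: 0.0135
```

```bash
python3 - <<'E'
from h import *
o,Rm=st();print(Rm.round(3));i=grab('wrist','pics/w39.png')
E
```

```text
t 49.5 pos [0.5291 0.0671 0.0541] F [0.1 1.9 1.6] open 0.0135 q [-0.01 -0.03  1.95  0.    1.21  0.02]
[[ 0.032  0.999  0.001]
 [ 0.999 -0.032  0.002]
 [ 0.002  0.001 -1.   ]]
```

View pics/w39.png

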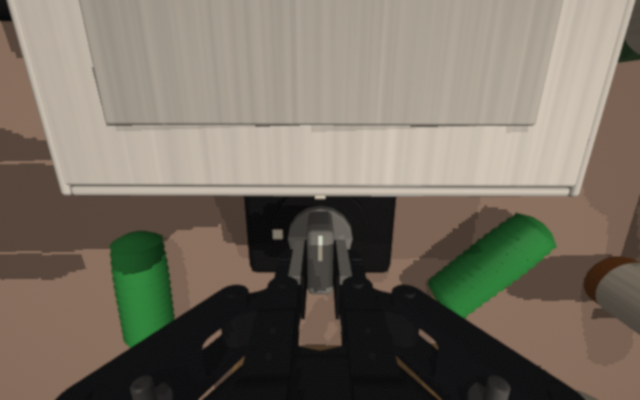

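Emit:
apply_moves(rows=[[0,0,0,0,0,0],[0,0,0,0,0,0],[0,0,0,0,0,0],[0,0,0,0,0,0],[0,0,-2,0,0,0],[0,0,-5,0,0,0],[0,0,-9,0,0,0],[0,0,-14,0,0,0],[0,0,-19,0,0,0],[-4,0,-22,0,0,0],[-9,0,-22,0,0,0],[-14,-2,-22,0,0,0],[-18,-4,-22,0,0,0],[-22,-6,-22,0,0,0],[-22,-6,-22,0,0,0],[-22,-6,-22,0,0,0]], grip=0.6)

```text
t: 51.15
tool_pos: [0.4613, -0.152, 0.2736]
tool_rot: [-2.26, -2.182, -0.005]
contact_force: [-0.1, 0.2, -0.2]
opening: 0.0342
```

```bash
python3 - <<'E'
from h import *
st();w=grab('wrist','pics/w40.png')
s=grab('scene','pics/s40f.png'); crop(s['color'],290,100,430,220,5,'pics/s40.png')
t=grab('top','pics/t40f.png'); crop(t['color'],165,140,445,280,2.8,'pics/t40.png'); crop(t['color'],265,200,325,260,10,'pics/d40.png')
a=cv2.imread('pics/top0.png').astype(int)
d=np.abs(a-t['color'].astype(int)).sum(2)
for n,(u,v) in dict(mug=(379,160),mill=(409,161),jar=(322,149),bottle=(251,160)).items(): print(n,d[v-15:v+15,u-15:u+15].mean())
E
```

```text
t 51.15 pos [ 0.4613 -0.152   0.2736] F [-0.1  0.2 -0.2] open 0.0342 q [-0.47 -0.32  1.83  0.    1.63 -0.44]
mug 11.467777777777778
mill 7.792222222222223
jar 8.743333333333334
bottle 8.956666666666667
```

View pics/s40.png

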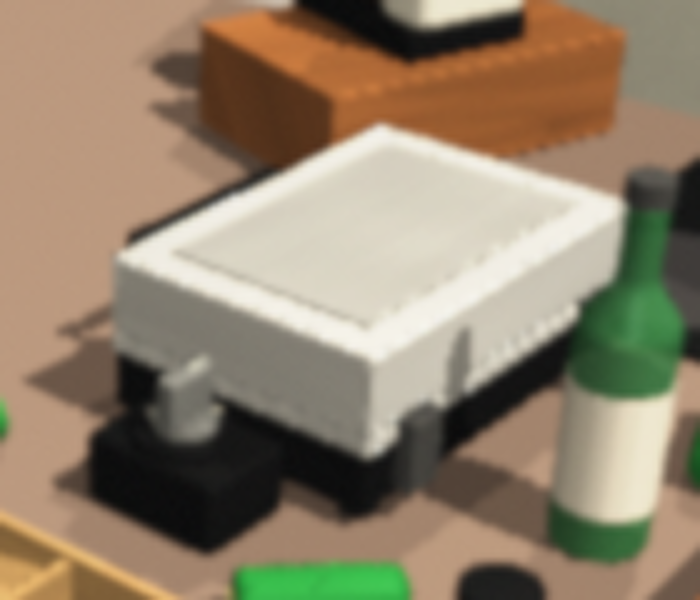

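View pics/t40.png

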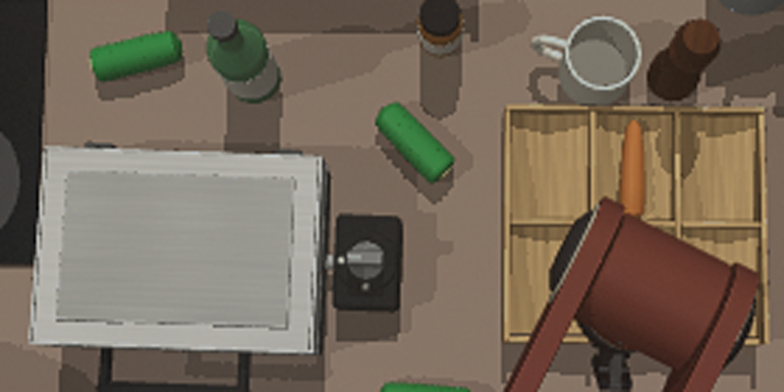

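View pics/d40.png

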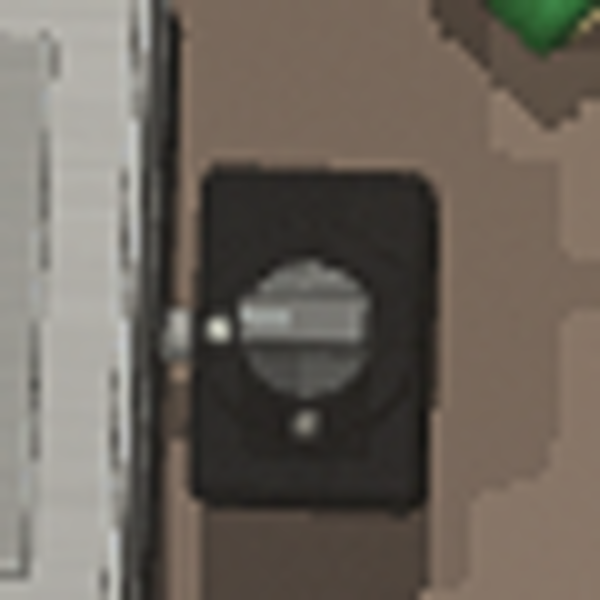

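```bash
python3 - <<'E'
from h import *
from scipy.optimize import least_squares
sc=ctrl.get_image('scene'); 
S0=[(120,243),(378,355),(625,205),(385,118)]; S1=[(117,259),(372,358),(623,205),(382,125)]
loc=[(-.2,-.142),(0,-.142),(0,.142),(-.2,.142)]
def f(p,S,h=.0482):
    x,y,yaw,a=p; Rz=R.from_euler('z',yaw).as_matrix(); Ry=R.from_euler('y',a).as_matrix()
    W=(Rz@(np.array([.1,0,.068])[:,None]+Ry@np.array([(u,v,h) for u,v in loc]).T)).T+[x,y,0]
    return (proj(sc,W)-(np.array(S)/5+[290,100])).ravel()
for S in (S0,S1):
    for h in (.0482,.051):
        s=least_squares(f,[.534,.252,-.036,0.],args=(S,h)); s2=least_squares(lambda a:f([.534,.252,-.036,a[0]],S,h),[0.])
        print(s.x.round(4),round(s.cost,2),'fixed a',s2.x.round(4))
E
```

```text
[ 0.5329  0.2602 -0.0337  0.0264] 2.85 fixed a [0.0498]
[ 0.5357  0.2558 -0.0332  0.0238] 3.83 fixed a [0.0375]
[ 0.5344  0.2568 -0.0352 -0.0109] 2.46 fixed a [0.0038]
[ 0.5373  0.2525 -0.0347 -0.0135] 3.31 fixed a [-0.0086]
```

View pics/s40f.png

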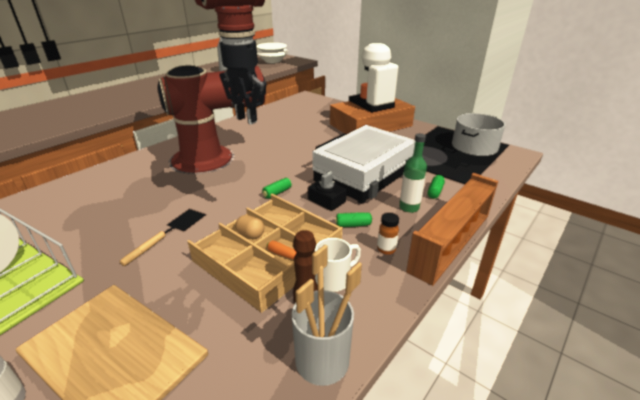

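The potato (250,227) and carrot (283,250) are still in the bin. The mug, jar, mill and bottle are upright in their places, and the gripper is clear. Handing in.

```bash
python3 - <<'E'
from station import ctrl
print(ctrl.finish_job())
E
```

```text
the job is handed in; nothing more can be done
None
```

The grilling job is done and handed in at about 51 s; no verdict came back.

I raised the lid to about 74° and let go, and it stayed there. I then laid the three cobs present in grooves at about y = +64, 0 and −64 mm, lowered the lid to its stop, and turned the dial a quarter turn clockwise.

**Last checks**
- **Lid:** an image fit puts it at about 0 rad, and it met a hard stop at 45 N when pressed.
- **Dial:** its white line points at the 90° tick.
- **Cobs:** before I shut the lid, all three lay along the ribs, 64 mm apart. I could not see them after that.
- **Everything else:** the carrot and potato are in the bin, the mug, jar, mill and bottle are in place, and the green look-alikes were not touched.

**What failed or disagreed**
- **First handle grasp:** it closed above the bar and missed.
- **Finger height:** the camera images and that miss put the fingertips about 2–3 cm higher than the reported tool position. I used an offset of about 36 mm from the reported position to the held object for the rest of the run.

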